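Right the fallen insulator post against the fence and seat it in its corner

TASK

The white insulator post by the start barrier has fallen over. Raise its brass top, lean it on the plywood fence and push its foot in until the post stands up, shift it along the fence to the steel end stop, and push its foot home: flush to the stop, square, and pressed on the fence with a firm but gentle 8 N or so for a moment. Then leave it standing there; the ceramic chips if it is ever pressed or knocked against fence or stop with 20 N or more, and nothing else may be disturbed.

Things in the scene. Friction and masses are not known exactly. Their poses are not given: they have to be found in the camera images.
- post: Fallen insulator post, loose, rigid, 0.34 to 0.5 kg, 170 mm long. Origin: centre of the underside of its dark steel square foot, 46 x 46 x 10 mm (edges along body x and y); +z runs from foot to top. At the start it lies level, axis 23 mm above the table, body +y up, on a foot edge and its widest rib, its top 50 to 95 mm from the fence and pointing at it within 0.15 rad.
- post_grip (a point): Middle of the bare brass stub at the post's top, on the axis, at z 152 mm of the post: radius 12 mm, from z 132 to 170 mm (the very top). The place to grip. Friction of the post on table and fence 0.5 to 0.7: standing and pushed high up it tips, pushed at the foot it slides. Axes as the post's.
- post_rib (a point): Centre of the post's widest white ceramic rib, on the axis at z 122 mm: radius 23 mm from z 117 to 127 mm. Below it ribs of 21 and 22 mm radius, 16 mm between. Centre of mass about 72 mm above the foot's underside. Leaning on the fence steeper than 45 degrees from level the post stays put; past about 72 degrees it drops upright by itself.
- fence: Fixed fence, 300 mm long, 169 mm high with its red top edge. Origin: its corner with the end stop, at table height; +x along the fence towards the stop, +y straight out from its working face, z up; yaw within 0.15 rad of the world's. The 18 mm plywood face board (x -280 to +20 mm) is clamped on screws: its working face lies anywhere from y 0 to y +14 mm, set anew each time and not in this pose.
- stop: Fixed dark steel end stop at the fence's end, square to it. Origin and axes as the fence's: working face is the plane x = 0, from the fence to y 40 mm, 40 mm high, 18 mm thick. The post in its corner has its origin at x -23 mm, and y 23 mm plus the face board's stand-off (0 to 14 mm).
- throttle: Red plastic hand throttle lying on the table, loose, about 135 x 40 x 65 mm, origin near its underside's centre. To be left alone.
- ashtray: Green glass ashtray, loose, 104 mm across, 34 mm high, origin under its centre. To be left alone.
- sanding_block: Steel tyre sanding block, loose, 40 x 100 x 29 mm (long along its y), origin under its centre. To be left alone.
- jar: Amber glass jar with a black cap, loose, 52 mm across, 65 mm high, origin under its centre. To be left alone.
- car_blue: Blue slot car, loose, 118 mm long (its x), 58 mm wide, 36 mm high, origin under its centre. To be left alone.
- lever_knob (a point): Black ball, 22 mm, at the end of the chrome lever that works the start barrier's red and white arm, on a grey pedestal beyond the far side of the fence. Its hinge is stiff and stays where it is. To be left alone.

How it is judged:
On the way, in this order (a step that is already met when the one before it is completed fails the run):
1. the post leans at a slant with its foot on the table and its top end pressing on the fence (contact force between post and fence above 0.2 N and angle between post's own z axis and vertical between 0.3 and 1.15 rad and height (world z) of post below 0.028 m), for 0.2 s.
2. the post stands upright on its foot beside the fence (angle between post's own z axis and vertical below 0.04 rad and height (world z) of post below 0.006 m and y of post in the frame of fence below 0.09 m), for 0.2 s.
3. the post, standing in its corner at the stop, is pressed home on the fence face (angle between post's own z axis and vertical below 0.04 rad and x of post in the frame of stop between -0.0265 and -0.0195 m and contact force between post and fence above 3.5 N), for 0.15 s.
At the end, for the whole second after the job is handed in: the post stands upright (within 0.04 rad) on the table in its corner, its foot within 3 mm of touching the end stop, where the fence face can be (0 to 14 mm stand-off, plus 2 mm), square within 0.06 rad, and at rest (angle between post's own z axis and vertical below 0.04 rad and height (world z) of post below 0.004 m and x of post in the frame of stop between -0.026 and -0.02 m and y of post in the frame of fence between 0.021 and 0.039 m and (angle between the x axis of post and the x axis of fence, either way round below 0.06 rad or angle between the x axis of post and the y axis of fence, either way round below 0.06 rad) and linear speed of post below 0.01 m/s).
It fails at once if the post is pressed or knocked against the fence or the stop with more than 20 N (contact force between post and fence above 20 N or contact force between post and stop above 20 N).
It fails at once if the robot pushes on the fence or the stop with more than 25 N (contact force between any of the fingers, the arm and fence above 25 N or contact force between any of the fingers, the arm and stop above 25 N).
It fails at once if a bystander (throttle, ashtray, sanding block, jar, car) is moved more than 15 mm (distance of any of throttle, ashtray, sanding_block, jar, car_blue from where it was at the start of the episode above 0.015 m).
It fails at once if the barrier lever is moved more than 15 mm (distance of lever_knob from where it was at the start of the episode above 0.015 m).
It also fails if it takes over 72 s, if anything falls off the work surface, if the arm or the gripper's body presses on something with over 40 N, if the wrist force passes 120 N, or if a joint passes its speed limit or range.

ROBOT

A 6-joint arm with a two-finger parallel gripper is mounted at the origin on the work surface. World frame = base frame: x ahead of the robot, y to its left, z up, the work surface at z = 0. Lengths are in m, angles in rad, forces in N, time in s.
With the tool pointing down it reaches from about 0.275 to 0.75 m from the base axis. Payload 10.2 kg.
Tool frame: the origin (TCP) lies at the very end of the fingers, on their centre line; the grasp point (between the pads) lies 19 mm behind it; z points along the fingers, y is the line along which they close (so a half turn about z gives the same grasp; the last joint's range is limited). The gripper opens to 88 mm and grips with 3 to 60 N. Pads are 18 mm wide; open, the fingers measure 123 mm over their backs; the gripper's body (75 mm by 187 mm) begins 45 mm behind the grasp point.
Start: joints at [-1.553, 0.313, 1.498, -0, 1.331, -0.223], TCP at [0.125, -0.51, 0.239] pointing down, gripper open.
Joint ranges: [-2.94, 2.94], [-0.97, 2.17], [0.19, 2.56], [-1.23, 4.37], [0.02, 3.11], [-2.88, 2.88]. Speed limits (rad/s): [2.39, 2.39, 3.01, 3.14, 3.14, 3.14].

INTERFACE

Orientations are given as a rotation vector (axis times angle).
In Python, from bench import r gives the robot as it stands.
- The arm moves only by the shell command python3 -m jog 'ROWS' [FORCE]. ROWS is JSON, one flat list of numbers, 7 for each row, row after row: the shift along the world's x, y, z in m, then the turn, a rotation vector about the world's x, y, z in degrees, then the finger opening in m, from 0 to 0.0881. A call has exactly 10 rows; each row is the pose to reach, as a shift and turn from the pose commanded when the call began; what a row does not reach only later rows make up. A row lasts 1/10 s, in which the tool goes at most 50 mm and 8.59 degrees, less where a joint would pass 70% of its speed; a pose out of reach is approached as far as the arm can. A call with a gripper value outside its range is refused whole. The fingers move at their own pace and stop on an object; FORCE is the grip in N (left out, the last holds). Time passes only in rows, so rows that repeat a pose let the fingers close, or fill a call up. It gives the time, the measured TCP pose, the force, the opening and the grip force at its end, in the units of the state.
- r.get_obs(): the state, without advancing time (a new reading comes with each control period).
- r.camera(name): name is "side" or "top" or "wrist"; returns a dict with "color" (400x640x3 uint8, red, green, blue), "range_z" (400x640 float32, m along the optical axis (not along the pixel's ray), 0 where there is no reading), "K" (3x3 intrinsics, pixels), "k1" (the pictures are not rectified: a ray, as slopes to the right and down, at radius r is drawn at 1 + k1 r^2 times it, then the intrinsics apply), "eye" and "rotation" of the camera in the world. Camera axes: x right, y down, z forward; pixel columns grow to the right and rows downward; lengths in m; the calibration is good to about 2 mm. A picture is of the moment at which its call begins.
- r.close_job(): hands the job in; it is judged then, once.
The state is a dict: "clock": time; "joint_positions": joint angles; "qd": joint speeds; "joint_torque": joint torques, N m; "tcp_pos": TCP position; "ee_rot": TCP orientation; "wrist_force": force on the tool from outside, world axes, zero at the start; "moment": the same for the moment, N m; "finger_gap": finger opening in m; "gripper_force": force on a finger pad.
Only numpy, scipy, OpenCV 4.12 (cv2) and the standard library are available. Lean on these libraries where they do the work, as an engineer would, in place of code of your own. Each camera call takes 0.05 s, during which the arm holds its last target. There are 200 camera calls.

## Working session

There is one attempt and no reset: what is moved stays moved. The work goes in short steps, Python scripts to look and compute and a shell command to move; the robot and the scene stay as the last step left them, time stands still between calls to the robot, and variables do not carry over. Pictures are saved under pics/ and viewed, at most 10 in all, crops included, and the job is handed in when it is done.

```bash
ls; mkdir -p pics
cat > h.py <<'E'
import numpy as np, cv2
from bench import r
def grab(n,f=None):
    c=r.camera(n)
    if f: cv2.imwrite('pics/'+f,c['color'][:,:,::-1])
    return c
def slopes(c,uv):
    K=np.array(c['K']); d=np.array([float(c['k1']),0,0,0])
    return cv2.undistortPoints(np.float64(uv).reshape(-1,1,2),K,d).reshape(-1,2)
def pts(c,uv=None):
    "depth points world, HxWx3 or for uv list"
    full=uv is None
    if full:
        v,u=np.mgrid[0:400,0:640]; uv=np.stack([u.ravel(),v.ravel()],1)
    uv=np.asarray(uv); s=slopes(c,uv); z=c['range_z'][uv[:,1].astype(int),uv[:,0].astype(int)]
    P=np.c_[s*z[:,None],z]@np.array(c['rotation']).T+np.array(c['eye'])
    return P.reshape(400,640,3) if full else P
def onplane(c,uv,h):
    s=slopes(c,uv); d=np.c_[s,np.ones(len(s))]@np.array(c['rotation']).T; e=np.array(c['eye'])
    return e+d*((h-e[2])/d[:,2])[:,None]
E
python3 - <<'E'
from h import *
a=grab('top','top0.png');b=grab('side','side0.png')
for c in(a,b): print(c['eye'],c['rotation'],c['K'],c['k1'])
o=r.get_obs();print(o)
E
```

```text
pics
[0.48175243 0.04585237 1.34393593] [-2.22961998  2.16495953 -0.08763754] [[451.17635658   0.         323.58580034]
 [  0.         451.17635658 196.03427409]
 [  0.           0.           1.        ]] -0.10410203915690305
[0.19689285 0.71479645 0.82867545] [-0.69307311  2.63669997 -1.14484344] [[366.18733926   0.         322.10160174]
 [  0.         366.18733926 197.75699192]
 [  0.           0.           1.        ]] 0.019277152980575595
{'clock': 0.1, 'joint_positions': array([-1.55341487e+00,  3.13370251e-01,  1.49831754e+00, -5.55413861e-06,
        1.33100828e+00, -2.23418578e-01]), 'qd': array([ 0.00094017, -0.00189053, -0.00183821,  0.00093408,  0.00043306,
       -0.00078935]), 'joint_torque': array([ 1.73012992e-03, -4.02815187e+01, -2.52638769e+01,  6.94855442e-02,
        3.43112717e-02, -5.05950277e-05]), 'tcp_pos': array([ 0.12517548, -0.50964431,  0.23824688]), 'ee_rot': array([-3.11775920e+00, -3.77204779e-01, -1.69752624e-04]), 'wrist_force': array([-0.40605741,  0.50083456, -0.46615169]), 'moment': array([0.03705852, 0.00076929, 0.00644936]), 'gripper_force': 0.0, 'finger_gap': 0.08812579778185256}
```

Rotation is a rotation vector.

```bash
sed -i "s/np.array(c\['rotation'\])/cv2.Rodrigues(np.array(c['rotation']))[0]/" h.py
```

```text
(no output)
```

View pics/top0.png

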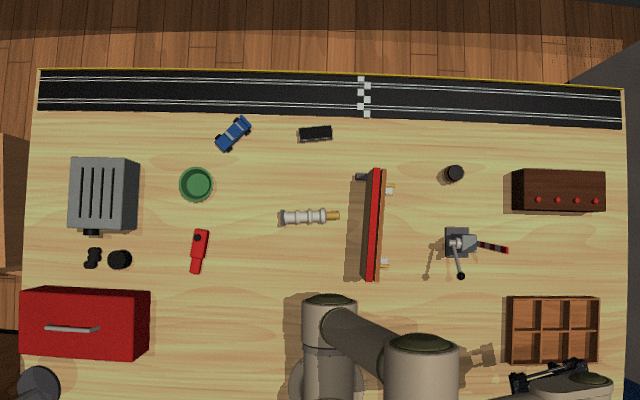

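View pics/side0.png

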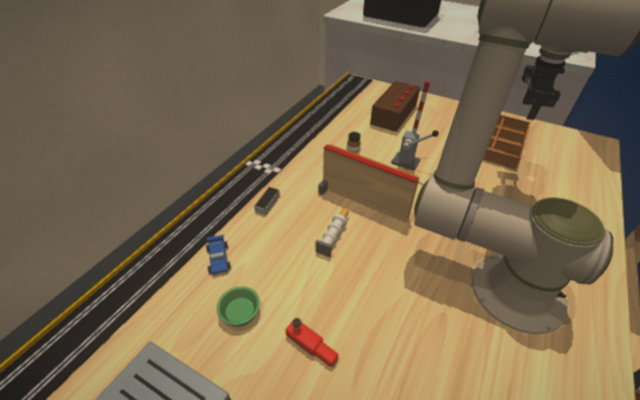

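Top view: the post lies at (280–340, 216), brass to the right, with its foot at the left. The fence runs vertically at (357–383, 168–282), and the dark stop is at its top end (361, 177). The side view shows the fence face (325–415, 150–215), the stop (323, 187) and the post (318–348, 208–250). Next I'll measure from both views.

```bash
cat > m.py <<'E'
from h import *
a=grab('top');b=grab('side')
PA,PB=pts(a),pts(b)
def reg(P,c,lo,hi):
    m=np.all((P>lo)&(P<hi),2)&(c['range_z']>0); return m
for n,c,P in(('top',a,PA),('side',b,PB)):
    t=reg(P,c,[.3,0,-.02],[.6,.3,.02]); print(n,'table z',np.median(P[t][:,2]))
    hsv=cv2.cvtColor(c['color'],cv2.COLOR_RGB2HSV)
    # red edge
    m=reg(P,c,[.2,-.25,.12],[.65,.1,.2])&((hsv[...,0]<8)|(hsv[...,0]>172))&(hsv[...,1]>150)
    Q=P[m]; rect=cv2.minAreaRect(Q[:,:2].astype(np.float32)); print(' red',m.sum(),np.median(Q[:,2]),cv2.boxPoints(rect).round(4).tolist())
    # post
    m=reg(P,c,[.3,-.02,.012],[.5,.25,.06]); Q=P[m]
    print(' post',m.sum(),Q.min(0),Q.max(0))
    br=m&(hsv[...,0]>8)&(hsv[...,0]<28)&(hsv[...,1]>110); B=P[br]; print(' brass',br.sum(),np.median(B,0),B.min(0),B.max(0),np.percentile(B[:,2],95))
    (vx,vy,x0,y0)=cv2.fitLine(Q[:,:2].astype(np.float32),cv2.DIST_HUBER,0,.01,.01).ravel(); print(' axis',vx,vy,x0,y0)
# fence face from side
m=reg(PB,b,[.25,-.2,.05],[.6,.0,.15]); Q=PB[m]
sel=Q
for i in range(6):
    A=np.c_[sel[:,0],np.ones(len(sel))]; k=np.linalg.lstsq(A,sel[:,1],rcond=None)[0]
    res=Q[:,1]-Q[:,0]*k[0]-k[1]; sel=Q[abs(res)<(.02,.015,.01,.006,.005,.005)[i]]
print('face y=kx+b',k,len(sel),'res by z',[np.median(res[(abs(res)<.006)&(abs(Q[:,2]-z)<.01)]) for z in(.06,.1,.14)], sel[:,0].min(),sel[:,0].max())
# stop
for n,c,P in(('top',a,PA),('side',b,PB)):
    g=c['color'].max(2); m=reg(P,c,[.45,-.12,.01],[.65,.05,.06])&(g<90); Q=P[m]; print(n,'stop',len(Q),np.percentile(Q,[1,50,99],axis=0).round(4).tolist())
E
python3 m.py
```

```text
top table z -0.0005637186012187323
 red 884 0.1676351281678612 [[0.336899995803833, -0.11219999939203262], [0.6342999935150146, -0.12639999389648438], [0.6355999708175659, -0.10050000250339508], [0.33820000290870667, -0.08630000054836273]]
 post 252 [ 0.47976304 -0.01924565  0.02175428] [0.49999031 0.14908518 0.05040524]
 brass 13 [ 0.49864955 -0.00155758  0.02645556] [ 0.4849764  -0.01924565  0.02414524] [0.49920383 0.06800743 0.02998794] 0.029606107935456948
 axis 0.06263524 -0.9980365 0.4930811 0.07724159
side table z 0.0021654618120652835
 red 468 0.17066263394534253 [[0.33469998836517334, -0.10980000346899033], [0.6309999823570251, -0.12219999730587006], [0.6319000124931335, -0.09870000183582306], [0.33570000529289246, -0.08630000054836273]]
 post 362 [ 0.47319359 -0.0189444   0.01277085] [0.4998587  0.14722273 0.05032267]
 brass 17 [ 0.49746645 -0.00343118  0.03108043] [ 0.47319359 -0.0189444   0.01539686] [0.49944127 0.14000253 0.04476131] 0.038051237169565925
 axis 0.050231244 -0.99873763 0.48951775 0.09104723
face y=kx+b [-0.04898955 -0.0730326 ] 2063 res by z [np.float64(5.154807138714468e-05), np.float64(-8.467700957151547e-06), np.float64(-2.2841544299184724e-06)] 0.3351084532398985 0.5998951471334135
top stop 191 [[0.454, -0.1004, 0.0101], [0.5982, -0.094, 0.0378], [0.6322, -0.0668, 0.0597]]
side stop 86 [[0.6145, -0.1007, 0.0112], [0.6185, -0.0797, 0.0313], [0.6312, -0.0684, 0.0442]]
```

```bash
cat > p.py <<'E'
from h import *
import sys
for n in sys.argv[1:]:
    c=grab(n);P=pts(c);hsv=cv2.cvtColor(c['color'],cv2.COLOR_RGB2HSV)
    m=np.all((P>[.42,-.06,.014])&(P<[.56,.2,.06]),2)&(c['range_z']>0)
    k,l,s,_=cv2.connectedComponentsWithStats(m.astype(np.uint8)); m=l==1+s[1:,4].argmax(); Q=P[m]
    T=Q[Q[:,2]>.018]
    vx,vy,x0,y0=cv2.fitLine(T[:,:2].astype(np.float32),cv2.DIST_HUBER,0,.01,.01).ravel()
    d=np.array([vx,vy])*(-np.sign(vy)); s=(Q[:,:2]-[x0,y0])@d; w=(Q[:,:2]-[x0,y0])@[-d[1],d[0]]
    print(n,m.sum(),'dir',d,'ends',np.array([x0,y0])+d*s.min(),np.array([x0,y0])+d*s.max(),'len',np.ptp(s))
    for e in np.arange(0,np.ptp(s),.02):
        q=(s-s.min()>=e)&(s-s.min()<e+.02)
        if q.sum()>3: print('  s %.3f w %.4f..%.4f z %.4f'%(e,w[q].min(),w[q].max(),np.percentile(Q[q,2],95)))
E
python3 p.py top side
```

```text
top 670 dir [ 0.06817397 -0.99767345] ends [0.49834252 0.14873868] [ 0.50980606 -0.0190214 ] len 0.1681512898443358
  s 0.000 w -0.0192..0.0216 z 0.0482
  s 0.020 w -0.0144..0.0153 z 0.0414
  s 0.040 w -0.0206..0.0204 z 0.0443
  s 0.060 w -0.0188..0.0162 z 0.0404
  s 0.080 w -0.0192..0.0219 z 0.0457
  s 0.100 w -0.0203..0.0205 z 0.0442
  s 0.120 w -0.0207..0.0233 z 0.0457
  s 0.140 w -0.0103..0.0107 z 0.0356
  s 0.160 w -0.0106..0.0100 z 0.0368
side 633 dir [ 0.05710327 -0.99836826] ends [0.4941764  0.14764006] [ 0.50401282 -0.02433559] len 0.17225673609282802
  s 0.000 w -0.0211..0.0243 z 0.0492
  s 0.020 w -0.0131..0.0164 z 0.0408
  s 0.040 w -0.0175..0.0232 z 0.0463
  s 0.060 w -0.0129..0.0188 z 0.0429
  s 0.080 w -0.0179..0.0235 z 0.0468
  s 0.100 w -0.0181..0.0271 z 0.0459
  s 0.120 w -0.0179..0.0254 z 0.0486
  s 0.140 w -0.0066..0.0152 z 0.0382
  s 0.160 w -0.0060..0.0151 z 0.0390
```

```bash
python3 -m jog '[0,0.02,0.05,0,0,0,0.088, 0.01,0.04,0.1,0,0,8,0.088, 0.04,0.08,0.13,0,0,16,0.088, 0.08,0.12,0.15,0,0,24,0.088, 0.12,0.15,0.15,0,0,32,0.088, 0.15,0.19,0.15,0,0,40,0.088, 0.18,0.23,0.15,0,0,48,0.088, 0.21,0.27,0.15,0,0,56,0.088, 0.24,0.31,0.15,0,0,64,0.088, 0.27,0.35,0.15,0,0,72,0.088]' 10
```

```text
clock: 1.3
tcp_pos: [0.3823, -0.1761, 0.3889]
ee_rot: [2.295, 2.144, 0.0]
wrist_force: [-0.2, -0.4, 0.1]
finger_gap: 0.0879
gripper_force: 0.0
```

```bash
python3 -m jog '[0.03,0.04,0,0,0,2,0.088, 0.06,0.08,0,0,0,4,0.088, 0.09,0.12,-0.02,0,0,6,0.088, 0.11,0.15,-0.05,0,0,7.6,0.088, 0.125,0.176,-0.09,0,0,7.6,0.088, 0.125,0.176,-0.12,0,0,7.6,0.088, 0.125,0.176,-0.13,0,0,7.6,0.088, 0.125,0.176,-0.13,0,0,7.6,0.088, 0.125,0.176,-0.13,0,0,7.6,0.088, 0.125,0.176,-0.13,0,0,7.6,0.088]' && python3 -c "
from h import *
c=grab('wrist','w0.png');print(c['eye'],c['rotation']);print(r.get_obs()['joint_positions'])"; python3 p.py wrist
```

```text
clock: 2.3
tcp_pos: [0.507, -0.0026, 0.2604]
ee_rot: [2.154, 2.283, 0.002]
wrist_force: [0.1, -0.7, 0.1]
finger_gap: 0.0881
gripper_force: 0.0
[0.50328711 0.07179857 0.4066095 ] [2.84402662 0.08237534 0.01723849]
[-2.36500943e-01  2.56010470e-01  1.51644541e+00 -3.47050653e-06
  1.36648981e+00 -2.94995688e-01]
wrist 3782 dir [ 0.07805288 -0.9969492 ] ends [0.49933019 0.14577073] [ 0.51263483 -0.02416601] len 0.1704567732557355
  s 0.000 w -0.0230..0.0229 z 0.0473
  s 0.020 w -0.0154..0.0161 z 0.0397
  s 0.040 w -0.0207..0.0209 z 0.0438
  s 0.060 w -0.0178..0.0192 z 0.0407
  s 0.080 w -0.0208..0.0204 z 0.0450
  s 0.100 w -0.0218..0.0219 z 0.0452
  s 0.120 w -0.0222..0.0216 z 0.0464
  s 0.140 w -0.0119..0.0110 z 0.0357
  s 0.160 w -0.0113..0.0107 z 0.0359
```

View pics/w0.png

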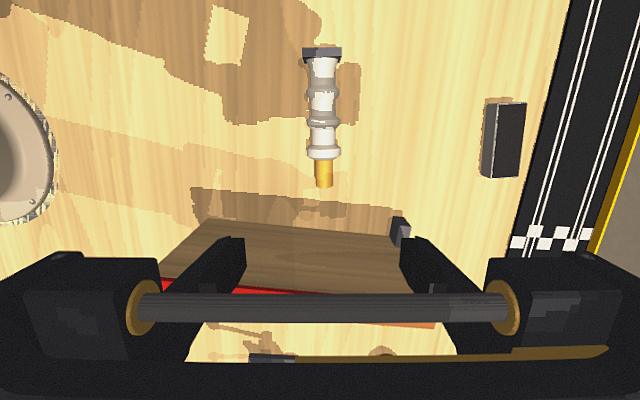

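The wrist view shows the post (305–342, 47–187) with its brass stub at about (324, 173), and the fence face and stop at (400, 230). I'll test a tool tilt in the air.

```bash
python3 - <<'E'
from h import *
c=grab('wrist');P=pts(c);ok=c['range_z']>0
m=np.all((P>[.33,-.14,.03]),2)&np.all(P<[.60,-.06,.15],2)&ok;Q=P[m];sel=Q
for t in(.02,.01,.006,.004,.004):
    k=np.polyfit(sel[:,0],sel[:,1],1);res=Q[:,1]-np.polyval(k,Q[:,0]);sel=Q[abs(res)<t]
print(k,len(sel),sel.min(0),sel.max(0),np.median(res))
g=c['color'].max(2)
m=np.all((P>[.58,-.12,.008]),2)&np.all(P<[.65,-.03,.06],2)&ok;Q=P[m]
print(len(Q),np.percentile(Q,[1,5,25,50,75,99],axis=0).round(4).tolist())
top=Q[(Q[:,2]>.036)&(Q[:,2]<.046)]; print('top',len(top),top.min(0),top.max(0))
if len(top)>20: print(cv2.boxPoints(cv2.minAreaRect(top[:,:2].astype(np.float32))))
E
python3 -m jog '[0,0.0,0,-8,0,0,0.088, 0,0.0,0,-16,0,0,0.088, 0,0,0,-24,0,0,0.088, 0,0,0,-32,0,0,0.088, 0,0,0,-40,0,0,0.088, 0,0,0,-48,0,0,0.088, 0,0,0,-56,0,0,0.088, 0,0,0,-64,0,0,0.088, 0,0,0,-72,0,0,0.088, 0,0,0,-80,0,0,0.088]'; python3 -c "
from bench import r
o=r.get_obs();print(o['joint_positions'])"
```

```text
[-0.04955246 -0.07246898] 8620 [ 0.33790752 -0.10318799  0.030002  ] [ 0.59998941 -0.08775737  0.1499944 ] -3.6664175684472666e-05
853 [[0.5807, -0.1036, 0.0086], [0.5839, -0.1031, 0.0113], [0.6, -0.1023, 0.023], [0.6184, -0.101, 0.0374], [0.6225, -0.0794, 0.0412], [0.6365, -0.0697, 0.0592]]
top 307 [ 0.58030149 -0.10394404  0.03619611] [ 0.63712634 -0.0698981   0.04590066]
[[ 0.5803015  -0.10126361]
 [ 0.5984144  -0.1243342 ]
 [ 0.64820516 -0.08524302]
 [ 0.63009226 -0.06217243]]
clock: 3.45
tcp_pos: [0.4983, 0.0152, 0.2541]
ee_rot: [1.348, 1.396, -1.164]
wrist_force: [2.1, 0.4, 0.6]
finger_gap: 0.0881
gripper_force: 0.0
[ 0.26524981  0.60487524  1.56860206 -1.23293858  1.68790785  0.59032874]
```

```bash
cat > st.py <<'E'
import sys,numpy as np
from scipy.spatial.transform import Rotation as R
from bench import r
# usage: st.py yaw_deg(tool y from world x) tilt_deg [x y z] -> turn (deg) and shift to reach
o=r.get_obs();A=R.from_rotvec(o['ee_rot']);M=A.as_matrix()
print('t',o['clock'],'tcp',o['tcp_pos'].round(4),'toolz',M[:,2].round(3),'tooly',M[:,1].round(3),'F',o['wrist_force'].round(2),'j',o['joint_positions'].round(2))
if len(sys.argv)>2:
    y,t=map(float,sys.argv[1:3]); Y=R.from_euler('z',y,degrees=True)
    B0=np.array([[0,1,0],[1,0,0],[0,0,-1.]]).T
    B=Y*R.from_rotvec([-np.radians(t),0,0])*R.from_matrix(B0)
    print('turn',np.degrees((B*A.inv()).as_rotvec()).round(2))
if len(sys.argv)>3: print('shift',(np.array(list(map(float,sys.argv[3:6])))-o['tcp_pos']).round(4))
E
python3 -m jog '[0,0,0,8,0,0,0.088, 0,0,0,16,0,0,0.088, 0,0,0,24,0,0,0.088, 0,0,0,32,0,0,0.088, 0,0,0,40,0,0,0.088, 0,0,0,48,0,0,0.088, 0,0,0,56,0,0,0.088, 0,0,0,64,0,0,0.088, 0,0,0,72,0,0,0.088, 0,0,0,80,0,0,0.088]'; python3 st.py 4.3 0 .510 -.005 .100
```

```text
clock: 4.45
tcp_pos: [0.4989, 0.0153, 0.2554]
ee_rot: [-2.125, -2.255, -0.022]
wrist_force: [-0.8, 0.3, -0.4]
finger_gap: 0.0881
gripper_force: 0.0
t 4.45 tcp [0.4989 0.0153 0.2554] toolz [-0.022  0.04  -0.999] tooly [ 0.998  0.06  -0.019] F [-0.84  0.26 -0.43] j [-0.22  0.26  1.53  0.04  1.39 -0.29]
turn [-2.3  -1.26  0.89]
shift [ 0.0111 -0.0203 -0.1554]
```

```bash
python3 -m jog '[0.006,-0.01,0,-1.2,-0.6,0.5,0.08, 0.0111,-0.0203,-0.02,-2.3,-1.26,0.9,0.08, 0.0111,-0.0203,-0.06,-2.3,-1.26,0.9,0.07, 0.0111,-0.0203,-0.1,-2.3,-1.26,0.9,0.06, 0.0111,-0.0203,-0.14,-2.3,-1.26,0.9,0.06, 0.0111,-0.0203,-0.17,-2.3,-1.26,0.9,0.06, 0.0111,-0.0203,-0.2,-2.3,-1.26,0.9,0.06, 0.0111,-0.0203,-0.22,-2.3,-1.26,0.9,0.06, 0.0111,-0.0203,-0.235,-2.3,-1.26,0.9,0.06, 0.0111,-0.0203,-0.246,-2.3,-1.26,0.9,0.06]' 10; python3 st.py 4.3 0 .510 -.005 .0095; python3 -c "
from h import *
grab('wrist','w1.png')"
```

```text
clock: 5.45
tcp_pos: [0.5097, -0.0046, 0.007]
ee_rot: [2.131, 2.304, -0.013]
wrist_force: [0.9, -0.1, -0.3]
finger_gap: 0.0599
gripper_force: 0.0
t 5.45 tcp [ 0.5097 -0.0046  0.007 ] toolz [-0.004 -0.008 -1.   ] tooly [ 0.997  0.078 -0.004] F [ 0.86 -0.1  -0.32] j [-0.23  0.59  1.77 -0.01  0.78 -0.3 ]
turn [ 0.47 -0.22 -0.16]
shift [ 0.0003 -0.0004  0.0025]
```

View pics/w1.png

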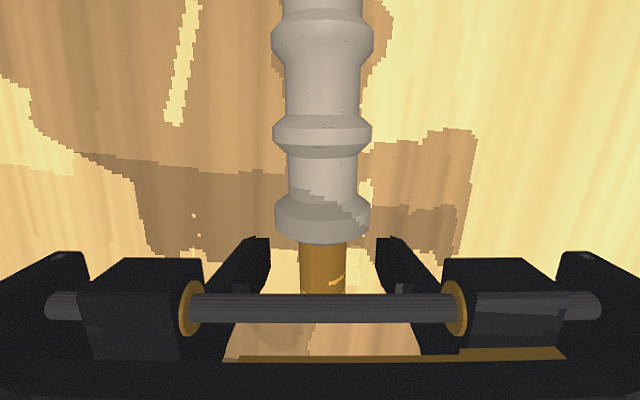

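The stub (300–345, 243–300) is centred between the fingers, so I close.

```bash
python3 -m jog '[0,0,0.003,0,0,0,0.03, 0,0,0.003,0,0,0,0.02, 0,0,0.003,0,0,0,0.015, 0,0,0.003,0,0,0,0.015, 0,0,0.003,0,0,0,0.015, 0,0,0.003,0,0,0,0.015, 0,0,0.003,0,0,0,0.015, 0,0,0.003,0,0,0,0.015, 0,0,0.003,0,0,0,0.015, 0,0,0.003,0,0,0,0.015]' 20; python3 st.py
```

```text
clock: 6.5
tcp_pos: [0.5098, -0.005, 0.0113]
ee_rot: [2.136, 2.302, -0.009]
wrist_force: [0.9, -0.3, 4.7]
finger_gap: 0.0234
gripper_force: 20.0
t 6.5 tcp [ 0.5098 -0.005   0.0113] toolz [-0.003 -0.005 -1.   ] tooly [ 0.997  0.075 -0.003] F [ 0.9  -0.28  4.73] j [-0.24  0.59  1.77 -0.01  0.79 -0.31]
```

```bash
python3 st.py -2.8 55 .571 -.070 .150
```

```text
t 6.5 tcp [ 0.5098 -0.005   0.0113] toolz [-0.003 -0.005 -1.   ] tooly [ 0.997  0.075 -0.003] F [ 0.9  -0.28  4.73] j [-0.24  0.59  1.77 -0.01  0.79 -0.31]
turn [-54.72  -0.88  -6.46]
shift [ 0.0612 -0.065   0.1387]
```

```bash
python3 -m jog '[0,0,0.035,0,0,0,0.015, 0.008,0,0.055,-6.1,-0.1,-0.7,0.015, 0.016,-0.005,0.07,-12.2,-0.2,-1.4,0.015, 0.024,-0.012,0.085,-18.2,-0.3,-2.2,0.015, 0.032,-0.02,0.1,-24.3,-0.4,-2.9,0.015, 0.04,-0.03,0.11,-30.4,-0.5,-3.6,0.015, 0.048,-0.04,0.12,-36.5,-0.6,-4.3,0.015, 0.055,-0.05,0.128,-42.6,-0.7,-5,0.015, 0.061,-0.058,0.134,-48.6,-0.8,-5.7,0.015, 0.061,-0.065,0.139,-54.7,-0.9,-6.5,0.015]'; python3 st.py -2.8 55 .571 -.0857 .132; python3 -c "
from h import *
grab('side','s1.png')"
```

```text
clock: 7.5
tcp_pos: [0.5707, -0.0699, 0.1494]
ee_rot: [1.689, 1.606, -0.882]
wrist_force: [-0.7, -0.2, -4.0]
finger_gap: 0.0235
gripper_force: 20.0
t 7.5 tcp [ 0.5707 -0.0699  0.1494] toolz [-0.041 -0.82  -0.571] tooly [ 0.999 -0.05   0.   ] F [-0.67 -0.16 -4.  ] j [ 0.03  0.68  1.48 -1.01  1.31  0.53]
turn [ 0.16 -0.    0.07]
shift [ 0.0003 -0.0158 -0.0174]
```

View pics/s1.png

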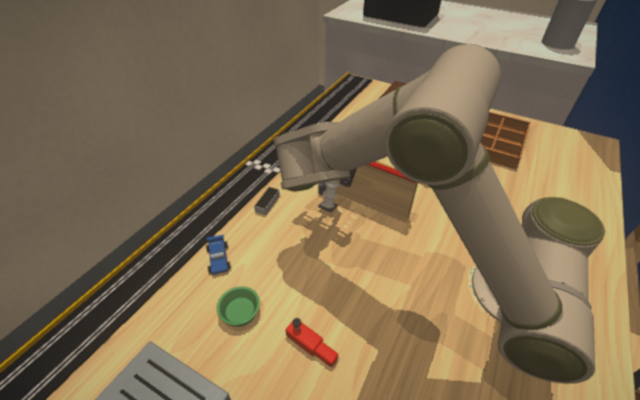

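The post hangs from the gripper at about (328, 195), slanted, and the wrist carries 4 N. I'll check its actual slant with the wrist depth.

```bash
cat > ax.py <<'E'
from h import *
import sys
from scipy.optimize import least_squares
# fit axis of post from wrist depth: foot bottom corner heights and ceramic body
def run(n='wrist'):
    o=r.get_obs();t=o['tcp_pos'];c=grab(n);P=pts(c)
    hsv=cv2.cvtColor(c['color'],cv2.COLOR_RGB2HSV)
    m=(c['range_z']>0)&(np.linalg.norm(P-(t+[0,.03,-.06]),axis=2)<.13)&(hsv[...,1]<60)&(hsv[...,2]>90)
    k,l,s,_=cv2.connectedComponentsWithStats(m.astype(np.uint8));m=l==1+s[1:,4].argmax();Q=P[m]
    d=cv2.fitLine(Q.astype(np.float32),cv2.DIST_HUBER,0,.01,.01).ravel()[:3];d*=np.sign(d[2])
    d2=np.all((P>t+[-.05,-.06,-.2]),2)&np.all(P<t+[.05,.16,0],2)&(hsv[...,2]<90)&(c['range_z']>0)&(P[...,2]>.005)
    print(n,len(Q),'axis',d.round(3),'tilt rad',np.arccos(d[2]).round(3),'mean',Q.mean(0).round(4),'zmin',np.percentile(Q[:,2],1).round(4),Q.min(0).round(4),Q.max(0).round(4))
run()
E
python3 ax.py; python3 -c "
from h import *
grab('wrist','w2.png')"
```

```text
wrist 15040 axis [-0.028 -0.174  0.984] tilt rad 0.177 mean [ 0.5732 -0.0314  0.0822] zmin 0.0143 [ 5.494e-01 -6.540e-02 -4.000e-04] [ 0.596  -0.0148  0.1386]
```

View pics/w2.png

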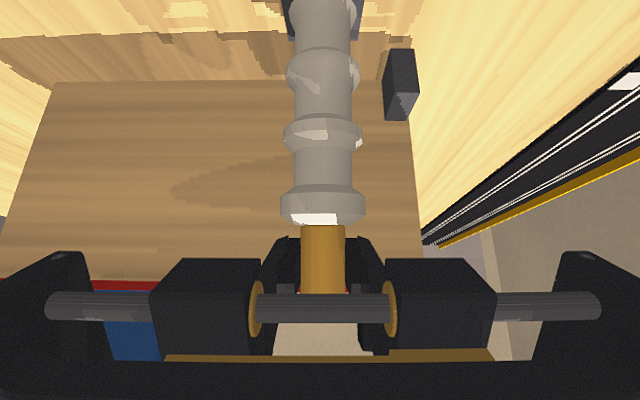

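The post has swung in the pads to about 0.18 rad from vertical. The foot is dark at (320, 15) and the stub runs (300–345, 225–290). I'll back off, set the foot down, and lean it by moving the top in, letting it pivot in a lighter grip.

```bash
python3 -m jog '[0,0.005,0.005,0,0,0,0.015, 0,0.012,0.007,0,0,0,0.015, 0.001,0.02,0.007,0,0,0,0.015, 0.001,0.028,0.007,0,0,0,0.015, 0.002,0.034,0.007,0,0,0,0.015, 0.002,0.036,0.005,0,0,0,0.015, 0.002,0.036,0.003,0,0,0,0.015, 0.002,0.036,0.001,0,0,0,0.015, 0.002,0.036,0,0,0,0,0.015, 0.002,0.036,0,0,0,0,0.015]' 10; python3 st.py -2.8 55 ; python3 ax.py
```

```text
clock: 8.65
tcp_pos: [0.5725, -0.0341, 0.1499]
ee_rot: [1.691, 1.609, -0.88]
wrist_force: [-0.1, 0.3, -4.0]
finger_gap: 0.0234
gripper_force: 10.0
t 8.65 tcp [ 0.5725 -0.0341  0.1499] toolz [-0.041 -0.818 -0.574] tooly [ 0.999 -0.05  -0.   ] F [-0.08  0.29 -4.04] j [ 0.09  0.69  1.44 -0.98  1.36  0.55]
turn [-0.04 -0.    0.07]
wrist 14358 axis [-0.034 -0.093  0.995] tilt rad 0.099 mean [ 0.5759 -0.0008  0.0805] zmin 0.0138 [ 0.5517 -0.0293 -0.0007] [0.5999 0.015  0.1387]
```

```bash
python3 -m jog '[0,0,-0.0005,0,0,0,0.015, 0,0,-0.001,0,0,0,0.015, 0,0,-0.0015,0,0,0,0.015, 0,0,-0.002,0,0,0,0.015, 0,0,-0.0025,0,0,0,0.015, 0,0,-0.003,0,0,0,0.015, 0,0,-0.003,0,0,0,0.015, 0,0,-0.003,0,0,0,0.015, 0,0,-0.003,0,0,0,0.015, 0,0,-0.003,0,0,0,0.015]' 10
```

```text
clock: 9.7
tcp_pos: [0.5727, -0.0339, 0.1474]
ee_rot: [1.691, 1.608, -0.879]
wrist_force: [-0.3, 0.5, -0.7]
finger_gap: 0.0236
gripper_force: 10.0
```

```bash
python3 -m jog '[0,-0.0045,0,0,0,0,0.015, 0,-0.009,-0.0005,0,0,0,0.015, -0.001,-0.0135,-0.0008,0,0,0,0.015, -0.001,-0.018,-0.0013,0,0,0,0.015, -0.001,-0.0225,-0.002,0,0,0,0.015, -0.001,-0.027,-0.0027,0,0,0,0.015, -0.0015,-0.0315,-0.0035,0,0,0,0.015, -0.002,-0.036,-0.0045,0,0,0,0.015, -0.002,-0.0405,-0.0057,0,0,0,0.015, -0.002,-0.045,-0.007,0,0,0,0.015]' 8; python3 ax.py
```

```text
clock: 10.7
tcp_pos: [0.5706, -0.0793, 0.14]
ee_rot: [1.691, 1.609, -0.879]
wrist_force: [0.2, -0.2, 1.9]
finger_gap: 0.0236
gripper_force: 8.0
wrist 16744 axis [-0.016 -0.395  0.918] tilt rad 0.407 mean [ 0.5742 -0.0265  0.088 ] zmin 0.0403 [ 0.5505 -0.0716 -0.0013] [ 0.6012 -0.0042  0.1356]
```

```bash
python3 -m jog '[0,-0.002,-0.0003,0,0,0,0.015, 0,-0.004,-0.0006,0,0,0,0.015, 0,-0.006,-0.001,0,0,0,0.015, 0,-0.0075,-0.0014,0,0,0,0.015, 0,-0.0085,-0.0018,0,0,0,0.015, 0,-0.0095,-0.002,0,0,0,0.015, 0,-0.0105,-0.0022,0,0,0,0.015, 0,-0.011,-0.0024,0,0,0,0.015, 0,-0.011,-0.0024,0,0,0,0.015, 0,-0.011,-0.0024,0,0,0,0.015]' 8; python3 ax.py
```

```text
clock: 11.75
tcp_pos: [0.5706, -0.0898, 0.1377]
ee_rot: [1.691, 1.609, -0.879]
wrist_force: [-0.7, 1.2, -3.3]
finger_gap: 0.0233
gripper_force: 8.0
wrist 17325 axis [-0.062 -0.454  0.889] tilt rad 0.476 mean [ 0.5743 -0.0339  0.0881] zmin 0.0435 [ 5.505e-01 -8.840e-02 -1.000e-04] [ 0.6031 -0.01    0.1343]
```

```bash
python3 -m jog '[0,-0.0005,-0.0005,0,0,0,0.015, 0,-0.001,-0.001,0,0,0,0.015, 0,-0.001,-0.0015,0,0,0,0.015, 0,-0.0015,-0.002,0,0,0,0.015, 0,-0.0015,-0.0025,0,0,0,0.015, 0,-0.002,-0.0025,0,0,0,0.015, 0,-0.002,-0.0025,0,0,0,0.015, 0,-0.002,-0.0025,0,0,0,0.015, 0,-0.002,-0.0025,0,0,0,0.015, 0,-0.002,-0.0025,0,0,0,0.015]' 8; python3 ax.py
```

```text
clock: 12.8
tcp_pos: [0.571, -0.0913, 0.1367]
ee_rot: [1.69, 1.607, -0.878]
wrist_force: [-3.3, 9.5, 7.1]
finger_gap: 0.0238
gripper_force: 8.0
wrist 17595 axis [ 0.    -0.452  0.892] tilt rad 0.469 mean [ 0.5745 -0.0344  0.0881] zmin 0.0441 [ 0.5507 -0.0931  0.0006] [ 0.6024 -0.0103  0.1342]
```

```bash
python3 -m jog '[0,0.001,0.0005,0,0,0,0.015, 0,0.001,0.001,0,0,0,0.015, 0,0.001,0.001,0,0,0,0.025, 0,0.001,0.001,0,0,0,0.035, 0,0.001,0.001,0,0,0,0.045, 0,0.001,0.001,0,0,0,0.05, 0,0.001,0.001,0,0,0,0.05, 0,0.001,0.001,0,0,0,0.05, 0.001,0.017,0.013,0,0,0,0.05, 0.002,0.04,0.028,0,0,0,0.05]' ; python3 ax.py; python3 -c "
from h import *
grab('wrist','w3.png')"
```

```text
clock: 13.85
tcp_pos: [0.5722, -0.0522, 0.163]
ee_rot: [1.692, 1.608, -0.882]
wrist_force: [-0.5, -0.5, 1.1]
finger_gap: 0.0501
gripper_force: 0.0
wrist 11667 axis [-0.024 -0.437  0.899] tilt rad 0.453 mean [ 0.5748 -0.0303  0.08  ] zmin 0.0237 [ 0.5509 -0.0662  0.0087] [ 0.5979 -0.0016  0.1343]
```

View pics/w3.png

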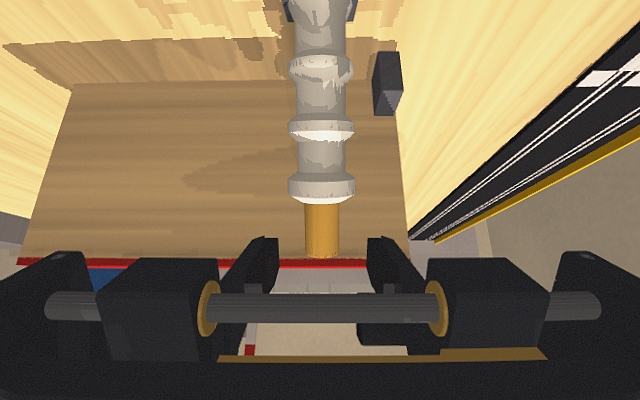

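```bash
python3 st.py -2.8 25 .576 .055 .0055
```

```text
t 13.95 tcp [ 0.5735 -0.0501  0.1648] toolz [-0.037 -0.818 -0.574] tooly [ 0.999 -0.047  0.004] F [ 0.76 -0.65  0.87] j [ 0.06  0.67  1.45 -0.99  1.35  0.52]
turn [29.92 -1.23 -0.03]
shift [ 0.0025  0.1051 -0.1593]
```

```bash
python3 -m jog '[0.001,0.035,0.02,0,0,0,0.05, 0.002,0.07,0.02,6,0,0,0.03, 0.002,0.1,0,12,0,0,0, 0.0025,0.105,-0.03,18,0,0,0, 0.0025,0.105,-0.06,24,0,0,0, 0.0025,0.105,-0.09,30,-1,0,0, 0.0025,0.105,-0.115,30,-1.2,0,0, 0.0025,0.105,-0.135,30,-1.2,0,0, 0.0025,0.105,-0.15,30,-1.2,0,0, 0.0025,0.105,-0.157,30,-1.2,0,0]' 10; python3 st.py -2.8 25 .576 .055 .0055;python3 -c "
from h import *
grab('wrist','w4.png')"
```

```text
clock: 14.95
tcp_pos: [0.5745, 0.0526, 0.0045]
ee_rot: [2.034, 1.939, -0.457]
wrist_force: [-0.4, -0.6, 0.0]
finger_gap: 0.0004
gripper_force: 0.3
t 14.95 tcp [0.5745 0.0526 0.0045] toolz [-0.027 -0.421 -0.907] tooly [ 0.999 -0.049 -0.007] F [-0.43 -0.55  0.01] j [ 0.07  0.78  1.48 -0.52  1.01  0.43]
turn [-0.06 -0.38  0.02]
shift [0.0015 0.0024 0.001 ]
```

View pics/w4.png

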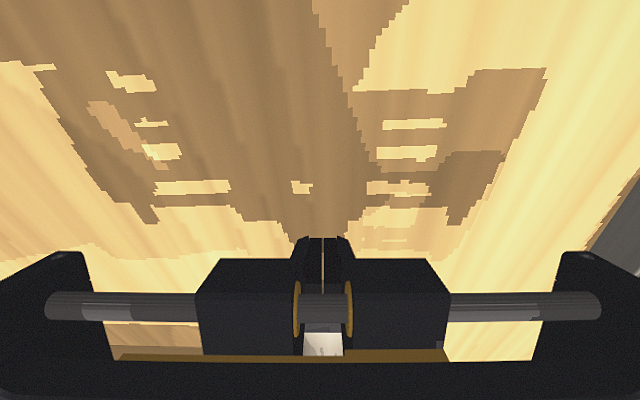

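```bash
python3 -m jog '[0.0015,-0.008,0,0,0,0,0, 0.001,-0.016,0,0,0,0,0, 0.001,-0.022,0,0,0,0,0, 0.001,-0.026,0,0,0,0,0, 0.001,-0.03,0,0,0,0,0, 0.001,-0.034,0,0,0,0,0, 0,-0.038,0,0,0,0,0, 0,-0.042,0,0,0,0,0, 0,-0.046,0,0,0,0,0, 0,-0.05,0,0,0,0,0]' 10; python3 ax.py; python3 -c "
from h import *
c=grab('side','s2.png');P=pts(c);hsv=cv2.cvtColor(c['color'],cv2.COLOR_RGB2HSV)
"
```

```text
clock: 16.0
tcp_pos: [0.5748, 0.003, 0.0057]
ee_rot: [2.034, 1.94, -0.455]
wrist_force: [0.2, 2.5, -5.2]
finger_gap: 0.0007
gripper_force: 2.1
wrist 1223 axis [-0.999  0.046  0.007] tilt rad 1.564 mean [ 0.5749 -0.023   0.0439] zmin 0.0365 [ 0.5643 -0.0303  0.0356] [0.5853 0.0143 0.0553]
```

View pics/s2.png

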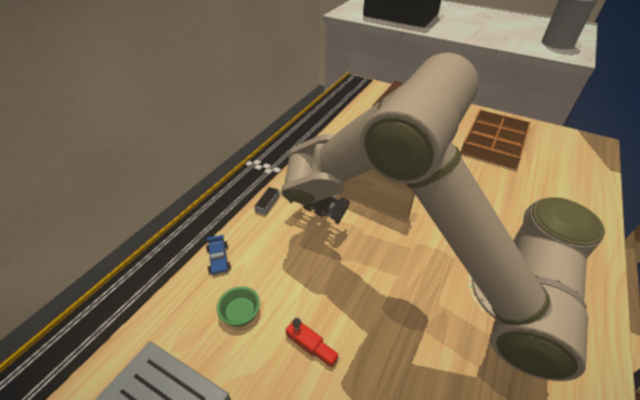

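```bash
python3 -m jog '[0,-0.002,0,0,0,0,0, 0,-0.004,0,0,0,0,0, 0,-0.006,0,0,0,0,0, 0,-0.008,0,0,0,0,0, 0,-0.01,0,0,0,0,0, 0,-0.012,0,0,0,0,0, 0,-0.013,0,0,0,0,0, 0,-0.014,0,0,0,0,0, -0.001,-0.014,0,0,0,0,0, -0.001,-0.014,0,0,0,0,0]' 10; python3 ax.py
```

```text
clock: 17.1
tcp_pos: [0.5742, -0.011, 0.0064]
ee_rot: [2.033, 1.938, -0.454]
wrist_force: [-0.2, 0.6, -2.3]
finger_gap: 0.0002
gripper_force: 0.7
wrist 1212 axis [ 0.998 -0.059  0.009] tilt rad 1.562 mean [ 0.5742 -0.0376  0.0443] zmin 0.0364 [ 0.5636 -0.043   0.0359] [5.846e-01 2.000e-04 5.600e-02]
```

```bash
python3 -m jog '[0,-0.002,0,0,0,0,0, 0,-0.004,0,0,0,0,0, 0,-0.006,0,0,0,0,0, 0,-0.007,0,0,0,0,0, 0,-0.007,0,0,0,0,0, 0,-0.007,0,0,0,0,0, 0,-0.002,0,0,0,0,0, 0,0.008,0,0,0,0,0, 0,0.025,0,0,0,0,0, 0,0.045,0,0,0,0,0]' 10; python3 -m jog '[0,0.03,0.01,0,0,0,0, 0,0.05,0.03,0,0,0,0, 0,0.06,0.05,0,0,0,0, 0,0.06,0.09,0,0,0,0, 0,0.06,0.13,0,0,0,0, 0,0.06,0.15,0,0,0,0.04, 0,0.06,0.15,0,0,0,0.08, 0,0.06,0.15,0,0,0,0.088, 0,0.06,0.15,0,0,0,0.088, 0,0.06,0.15,0,0,0,0.088]' ; python3 ax.py;python3 -c "
from h import *
grab('wrist','w5.png')"
```

```text
clock: 18.15
tcp_pos: [0.5742, 0.0355, 0.0064]
ee_rot: [2.033, 1.938, -0.454]
wrist_force: [0.5, 0.3, -0.6]
finger_gap: 0.0005
gripper_force: 0.0
clock: 19.15
tcp_pos: [0.5736, 0.0942, 0.1548]
ee_rot: [2.033, 1.94, -0.457]
wrist_force: [0.5, 0.5, -0.0]
finger_gap: 0.0381
gripper_force: 0.0
wrist 30 axis [ 0. -0.  0.] tilt rad 1.571 mean [0.5796 0.1493 0.213 ] zmin 0.2122 [0.5755 0.1478 0.2121] [0.5837 0.1501 0.2134]
```

View pics/w5.png

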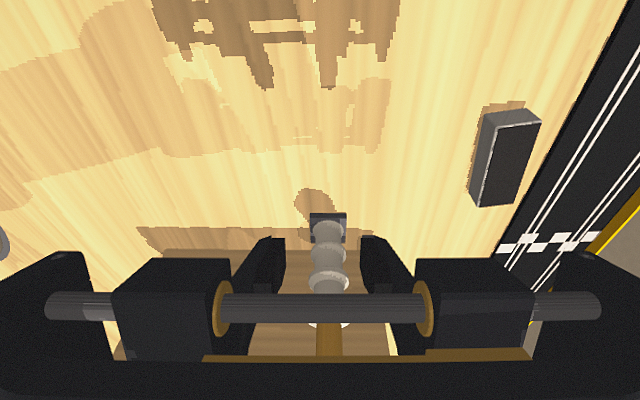

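The post is at (310–347, 213–355) and looks close to upright. I'll measure it.

```bash
cat > up.py <<'E'
from h import *
import sys
for n in sys.argv[1:]:
    c=grab(n);P=pts(c)
    m=np.all(P>[.52,-.094,.004],2)&np.all(P<[.606,.03,.19],2)&(c['range_z']>0)
    # stay off the fence face by 5 mm
    d=(P[...,1]+.0725+.0495*P[...,0])*.9988; a=P[...,0]-.0495*P[...,1]
    m&=d>.004
    Q=P[m];D=d[m]
    print(n,m.sum())
    for lo,hi in((.004,.0095),(.0095,.014),(.02,.05),(.05,.08),(.085,.1),(.1,.116),(.116,.128),(.135,.165),(.165,.18)):
        q=(Q[:,2]>lo)&(Q[:,2]<hi)
        if q.sum()>5: print('  z %.3f-%.3f n %d  x %.4f..%.4f  d %.4f..%.4f'%(lo,hi,q.sum(),*np.percentile(Q[q,0],[3,97]),*np.percentile(D[q],[3,97])))
E
python3 up.py wrist side top
```

```text
wrist 3634
  z 0.004-0.009 n 117  x 0.5537..0.5964  d 0.0713..0.0753
  z 0.009-0.014 n 400  x 0.5515..0.5962  d 0.0308..0.0743
  z 0.020-0.050 n 421  x 0.5585..0.5895  d 0.0571..0.0738
  z 0.050-0.080 n 690  x 0.5563..0.5916  d 0.0537..0.0733
  z 0.085-0.100 n 623  x 0.5550..0.5933  d 0.0541..0.0766
  z 0.100-0.116 n 219  x 0.5609..0.5882  d 0.0625..0.0731
  z 0.135-0.165 n 811  x 0.5631..0.5856  d 0.0596..0.0710
  z 0.165-0.180 n 59  x 0.5659..0.5824  d 0.0669..0.0717
side 346
  z 0.004-0.009 n 85  x 0.5220..0.6038  d 0.0132..0.1258
  z 0.009-0.014 n 36  x 0.5482..0.5761  d 0.0289..0.0751
  z 0.020-0.050 n 45  x 0.5541..0.5736  d 0.0478..0.0689
  z 0.050-0.080 n 48  x 0.5511..0.5649  d 0.0446..0.0709
  z 0.085-0.100 n 19  x 0.5492..0.5579  d 0.0366..0.0607
  z 0.116-0.128 n 6  x 0.5489..0.5504  d 0.0457..0.0599
  z 0.135-0.165 n 37  x 0.5578..0.5687  d 0.0456..0.0634
  z 0.165-0.180 n 9  x 0.5587..0.5637  d 0.0462..0.0595
top 368
  z 0.004-0.009 n 62  x 0.5294..0.6006  d 0.0180..0.1241
  z 0.009-0.014 n 45  x 0.5504..0.5945  d 0.0351..0.0764
  z 0.050-0.080 n 8  x 0.5520..0.5772  d 0.0512..0.0709
  z 0.085-0.100 n 11  x 0.5521..0.5781  d 0.0553..0.0726
  z 0.116-0.128 n 48  x 0.5503..0.5938  d 0.0287..0.0718
  z 0.135-0.165 n 21  x 0.5603..0.5811  d 0.0464..0.0633
  z 0.165-0.180 n 61  x 0.5613..0.5820  d 0.0381..0.0570
```

```bash
python3 -m jog '[0,-0.015,-0.035,0,0,0,0, 0,-0.03,-0.07,0,0,0,0, 0,-0.045,-0.105,0,0,0,0, 0,-0.06,-0.13,0,0,0,0, 0,-0.07,-0.145,0,0,0,0, 0.001,-0.08,-0.149,0,0,0,0, 0.001,-0.085,-0.149,0,0,0,0, 0.001,-0.09,-0.149,0,0,0,0, 0.001,-0.095,-0.149,0,0,0,0, 0.001,-0.1,-0.149,0,0,0,0]' 10; python3 st.py -2.8 25; python3 -m jog '[0,-0.004,0,0,0,0,0, 0,-0.008,0,0,0,0,0, 0,-0.012,0,0,0,0,0, 0,-0.015,0,0,0,0,0, 0,-0.018,0,0,0,0,0, 0,-0.021,0,0,0,0,0, 0,-0.024,0,0,0,0,0, 0,-0.026,0,0,0,0,0, 0,-0.028,0,0,0,0,0, 0,-0.028,0,0,0,0,0]'; python3 st.py -2.8 25
```

```text
clock: 20.4
tcp_pos: [0.5755, -0.0061, 0.0079]
ee_rot: [2.033, 1.938, -0.453]
wrist_force: [0.2, 0.1, 0.0]
finger_gap: 0.0008
gripper_force: 0.0
t 20.4 tcp [ 0.5755 -0.0061  0.0079] toolz [-0.023 -0.421 -0.907] tooly [ 0.999 -0.048 -0.003] F [0.17 0.05 0.05] j [-0.03  0.76  1.52 -0.54  0.95  0.36]
turn [-0.07 -0.19 -0.03]
clock: 21.4
tcp_pos: [0.5752, -0.0342, 0.0073]
ee_rot: [2.033, 1.938, -0.454]
wrist_force: [0.3, 1.7, 1.8]
finger_gap: 0.0004
gripper_force: 1.4
t 21.4 tcp [ 0.5752 -0.0342  0.0073] toolz [-0.025 -0.421 -0.907] tooly [ 0.999 -0.049 -0.005] F [0.29 1.68 1.78] j [-0.08  0.75  1.54 -0.56  0.93  0.32]
turn [-0.06 -0.26 -0.  ]
```

```bash
python3 -m jog '[0,0.003,0,0,0,0,0, 0,0.003,-0.002,0,0,0,0, 0,0,-0.002,0,0,0,0, 0,-0.002,-0.002,0,0,0,0, 0,-0.004,-0.002,0,0,0,0, 0,-0.006,-0.002,0,0,0,0, 0,-0.007,-0.002,0,0,0,0, 0,-0.008,-0.002,0,0,0,0, 0,-0.009,-0.002,0,0,0,0, 0,-0.0095,-0.002,0,0,0,0]' 10; python3 st.py -2.8 25; python3 up.py top
```

```text
clock: 22.4
tcp_pos: [0.5751, -0.0435, 0.0052]
ee_rot: [2.033, 1.939, -0.454]
wrist_force: [0.6, 1.3, -0.8]
finger_gap: 0.0004
gripper_force: 1.0
t 22.4 tcp [ 0.5751 -0.0435  0.0052] toolz [-0.025 -0.421 -0.907] tooly [ 0.999 -0.049 -0.005] F [ 0.6   1.32 -0.8 ] j [-0.1   0.75  1.54 -0.56  0.91  0.31]
turn [-0.07 -0.26 -0.01]
top 576
  z 0.004-0.009 n 48  x 0.5290..0.5944  d 0.0083..0.0581
  z 0.009-0.014 n 35  x 0.5486..0.5892  d 0.0076..0.0538
  z 0.020-0.050 n 21  x 0.5583..0.5845  d 0.0409..0.0764
  z 0.050-0.080 n 6  x 0.5519..0.5685  d 0.0293..0.0470
  z 0.085-0.100 n 148  x 0.5236..0.6044  d 0.0467..0.0780
  z 0.100-0.116 n 68  x 0.5254..0.6047  d 0.0501..0.0869
  z 0.116-0.128 n 58  x 0.5509..0.5928  d 0.0094..0.0481
  z 0.135-0.165 n 14  x 0.5575..0.5763  d 0.0260..0.0392
  z 0.165-0.180 n 63  x 0.5617..0.5827  d 0.0176..0.0382
```

```bash
python3 -m jog '[0,-0.001,0,0,0,0,0, 0,-0.002,0,0,0,0,0, 0,-0.003,0,0,0,0,0, 0,-0.003,0,0,0,0,0, 0,0.005,0,0,0,0,0, 0,0.02,0,0,0,0,0, 0,0.04,0.005,0,0,0,0, -0.02,0.06,0.02,-5,0,0,0, -0.04,0.06,0.02,-10,0,0,0, -0.055,0.06,0.02,-15,0,0,0]' 10; python3 up.py side top; python3 st.py -2.8 45 .520 -.040 .0085
```

```text
clock: 23.45
tcp_pos: [0.5196, 0.0179, 0.0259]
ee_rot: [1.862, 1.771, -0.67]
wrist_force: [0.2, -0.5, 0.5]
finger_gap: 0.0002
gripper_force: 0.0
side 15
  z 0.165-0.180 n 15  x 0.5673..0.5805  d 0.0149..0.0290
top 384
  z 0.004-0.009 n 85  x 0.5268..0.5990  d 0.0089..0.1184
  z 0.009-0.014 n 27  x 0.5486..0.5953  d 0.0095..0.0490
  z 0.020-0.050 n 28  x 0.5209..0.5726  d 0.0397..0.1271
  z 0.050-0.080 n 9  x 0.5231..0.5769  d 0.0293..0.1274
  z 0.085-0.100 n 10  x 0.5504..0.5738  d 0.0240..0.0480
  z 0.116-0.128 n 60  x 0.5511..0.5918  d 0.0071..0.0476
  z 0.135-0.165 n 15  x 0.5600..0.5754  d 0.0235..0.0379
  z 0.165-0.180 n 61  x 0.5621..0.5808  d 0.0165..0.0364
t 23.55 tcp [0.5185 0.0185 0.0242] toolz [-0.025 -0.642 -0.766] tooly [ 0.999 -0.045  0.005] F [0.2  0.48 0.28] j [ 0.12  0.73  1.64 -0.81  1.07  0.68]
turn [-4.97  0.52 -0.23]
shift [ 0.0015 -0.0585 -0.0157]
```

```bash
python3 -m jog '[0,0,0,-3,0.3,0,0, 0,0,-0.008,-5,0.5,-0.2,0, 0,-0.01,-0.0155,-5,0.5,-0.2,0, 0,-0.02,-0.0155,-5,0.5,-0.2,0, 0,-0.03,-0.0155,-5,0.5,-0.2,0, 0,-0.04,-0.0155,-5,0.5,-0.2,0, 0,-0.05,-0.0155,-5,0.5,-0.2,0, 0,-0.06,-0.0155,-5,0.5,-0.2,0, 0,-0.07,-0.0155,-5,0.5,-0.2,0, 0,-0.08,-0.0155,-5,0.5,-0.2,0]' 10; python3 st.py -2.8 45 .530 -.063 .0085; python3 up.py top | tail -4
```

```text
clock: 24.55
tcp_pos: [0.5201, -0.0643, 0.0097]
ee_rot: [1.812, 1.719, -0.745]
wrist_force: [-0.1, -0.0, 0.5]
finger_gap: 0.0008
gripper_force: 0.0
t 24.55 tcp [ 0.5201 -0.0643  0.0097] toolz [-0.033 -0.706 -0.708] tooly [ 0.999 -0.051  0.004] F [-0.06 -0.02  0.48] j [-0.01  0.77  1.69 -0.98  1.01  0.73]
turn [-0.05  0.22  0.13]
shift [ 0.0099  0.0013 -0.0012]
  z 0.100-0.116 n 109  x 0.5223..0.6048  d 0.0807..0.1118
  z 0.116-0.128 n 58  x 0.5512..0.5921  d 0.0085..0.0477
  z 0.135-0.165 n 58  x 0.5202..0.5705  d 0.0255..0.1275
  z 0.165-0.180 n 61  x 0.5618..0.5810  d 0.0163..0.0357
```

```bash
python3 -m jog '[0.004,0,-0.0015,0,0,0,0, 0.008,0,-0.0015,0,0,0,0, 0.011,-0.0005,-0.0015,0,0,0,0, 0.013,-0.0006,-0.0015,0,0,0,0, 0.015,-0.0007,-0.0015,0,0,0,0, 0.017,-0.0008,-0.0015,0,0,0,0, 0.019,-0.0009,-0.0015,0,0,0,0, 0.021,-0.001,-0.0015,0,0,0,0, 0.023,-0.0011,-0.0015,0,0,0,0, 0.025,-0.0012,-0.0015,0,0,0,0]' 10; python3 up.py top | tail -3
```

```text
clock: 25.6
tcp_pos: [0.544, -0.0641, 0.008]
ee_rot: [1.813, 1.719, -0.749]
wrist_force: [-6.3, 3.9, 4.3]
finger_gap: 0.0005
gripper_force: 3.8
  z 0.116-0.128 n 63  x 0.5593..0.6002  d 0.0076..0.0484
  z 0.135-0.165 n 91  x 0.5233..0.5781  d 0.0236..0.1290
  z 0.165-0.180 n 61  x 0.5695..0.5889  d 0.0168..0.0365
```

```bash
python3 -m jog '[0,0,0.0005,0,0,0,0, 0,0,0.001,0,0,0,0, 0,0,0.0015,0,0,0,0, 0,0,0.002,0,0,0,0, 0,0,0.002,0,0,0,0, 0,0,0.002,0,0,0,0, 0.001,0,0.002,0,0,0,0, 0.002,0,0.002,0,0,0,0, 0.003,0,0.002,0,0,0,0, 0.003,0,0.002,0,0,0,0]' 10; python3 -c "
from h import *
c=grab('wrist','w6.png')"; python3 up.py top | tail -3
```

```text
clock: 26.65
tcp_pos: [0.5476, -0.0643, 0.0101]
ee_rot: [1.812, 1.719, -0.747]
wrist_force: [-6.1, 3.0, 2.0]
finger_gap: 0.0002
gripper_force: 3.0
  z 0.116-0.128 n 73  x 0.5342..0.6028  d 0.0080..0.1140
  z 0.135-0.165 n 108  x 0.5207..0.5832  d 0.0266..0.1293
  z 0.165-0.180 n 59  x 0.5722..0.5917  d 0.0177..0.0367
```

View pics/w6.png

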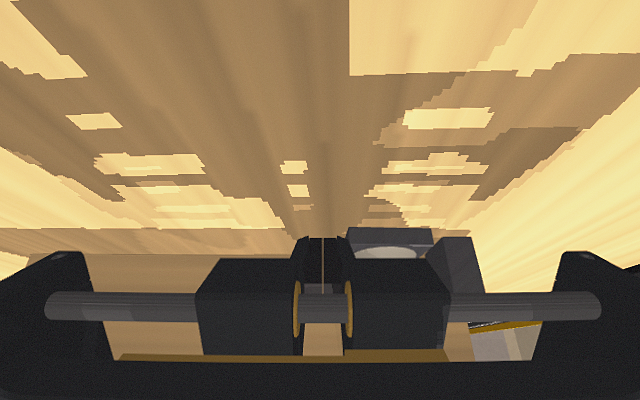

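```bash
python3 -m jog '[-0.001,0.002,0,0,0,0,0, -0.001,0.004,0,0,0,0,0, 0,0.004,0,0,0,0,0, 0.001,0.004,0,0,0,0,0, 0.002,0.004,0,0,0,0,0, 0.003,0.004,0,0,0,0,0, 0.0035,0.004,0,0,0,0,0, 0.004,0.004,0,0,0,0,0, 0.004,0.004,0,0,0,0,0, 0.004,0.004,0,0,0,0,0]' 10; python3 up.py top wrist
python3 - <<'E'
from h import *
c=grab('wrist');P=pts(c);o=c['range_z']>0
for nm,box in(('foot',([.55,-.1,.006],[.625,-.03,.016])),('stop',([.6,-.1,.034],[.65,-.05,.046]))):
    m=np.all(P>box[0],2)&np.all(P<box[1],2)&o
    v,u=np.where(m);Q=P[m]
    if len(Q)>5: print(nm,len(Q),'u',u.min(),u.max(),'v',v.min(),v.max(),Q.min(0).round(4),Q.max(0).round(4))
E
```

```text
clock: 27.75
tcp_pos: [0.5511, -0.0601, 0.01]
ee_rot: [1.813, 1.719, -0.748]
wrist_force: [-8.1, 7.1, 4.0]
finger_gap: 0.0004
gripper_force: 4.6
top 1007
  z 0.004-0.009 n 42  x 0.5311..0.6046  d 0.0078..0.0776
  z 0.009-0.014 n 21  x 0.5589..0.6012  d 0.0098..0.0501
  z 0.020-0.050 n 118  x 0.5377..0.5955  d 0.0367..0.1123
  z 0.050-0.080 n 80  x 0.5523..0.6046  d 0.0463..0.1302
  z 0.085-0.100 n 245  x 0.5226..0.5987  d 0.0546..0.1061
  z 0.100-0.116 n 140  x 0.5223..0.5968  d 0.0979..0.1181
  z 0.116-0.128 n 66  x 0.5623..0.6054  d 0.0080..0.0486
  z 0.135-0.165 n 76  x 0.5206..0.5841  d 0.0274..0.1293
  z 0.165-0.180 n 62  x 0.5748..0.5940  d 0.0180..0.0387
wrist 42816
  z 0.004-0.009 n 965  x 0.5427..0.6042  d 0.0458..0.0513
  z 0.009-0.014 n 1051  x 0.5417..0.6044  d 0.0368..0.0565
  z 0.020-0.050 n 11776  x 0.5272..0.5992  d 0.0649..0.1247
  z 0.050-0.080 n 28485  x 0.5252..0.6024  d 0.1118..0.1295
foot 2059 u 317 449 v 239 268 [ 0.5501 -0.0881  0.006 ] [ 0.6249 -0.0405  0.016 ]
```

The foot shows at (347–433, 228–255), with the stop just right of it (430–480, 237–290). The carriage is fouling the ribs, so I'll retreat and push instead with the left finger of an open gripper straddling the foot, so the right finger ends up beyond the stop.

```bash
python3 -m jog '[-0.003,0,0,0,0,0,0, -0.008,0.002,0,0,0,0,0, -0.012,0.02,0.01,0,0,0,0, -0.012,0.045,0.03,0,0,0,0, -0.012,0.07,0.06,0,0,0,0, 0,0.09,0.09,0,0,0,0.03, 0.02,0.1,0.11,0,0,0,0.06, 0.035,0.1,0.11,0,0,0,0.088, 0.046,0.1,0.11,0,0,0,0.088, 0.046,0.1,0.11,0,0,0,0.088]' 10; python3 up.py top wrist
python3 - <<'E'
from h import *
for n in('wrist','top','side'):
    c=grab(n);P=pts(c);o=c['range_z']>0
    for nm,box in(('block',([.62,-.03,.022],[.75,.2,.036])),('stop',([.59,-.094,.034],[.65,-.05,.046]))):
        m=np.all(P>box[0],2)&np.all(P<box[1],2)&o
        Q=P[m]
        if len(Q)>5: print(n,nm,len(Q),np.percentile(Q,[2,98],axis=0).round(4).tolist())
E
python3 st.py -2.8 45 .601 -.062 .06
```

```text
clock: 28.9
tcp_pos: [0.5988, 0.0392, 0.1201]
ee_rot: [1.812, 1.718, -0.745]
wrist_force: [0.5, 0.6, -0.6]
finger_gap: 0.0383
gripper_force: 0.0
top 345
  z 0.004-0.009 n 71  x 0.5273..0.6043  d 0.0084..0.1196
  z 0.009-0.014 n 23  x 0.5605..0.6023  d 0.0101..0.0511
  z 0.020-0.050 n 7  x 0.5640..0.5941  d 0.0244..0.0484
  z 0.050-0.080 n 9  x 0.5643..0.5793  d 0.0288..0.0477
  z 0.085-0.100 n 9  x 0.5640..0.5827  d 0.0310..0.0482
  z 0.116-0.128 n 63  x 0.5621..0.6055  d 0.0082..0.0487
  z 0.135-0.165 n 15  x 0.5724..0.5882  d 0.0203..0.0393
  z 0.165-0.180 n 62  x 0.5748..0.5940  d 0.0183..0.0389
wrist 5121
  z 0.004-0.009 n 171  x 0.5669..0.6049  d 0.0458..0.0498
  z 0.009-0.014 n 384  x 0.5633..0.6055  d 0.0103..0.0493
  z 0.020-0.050 n 730  x 0.5712..0.6019  d 0.0296..0.0454
  z 0.050-0.080 n 975  x 0.5707..0.6027  d 0.0296..0.0447
  z 0.085-0.100 n 700  x 0.5681..0.6041  d 0.0278..0.0467
  z 0.100-0.116 n 538  x 0.5721..0.6015  d 0.0303..0.0430
  z 0.116-0.128 n 462  x 0.5667..0.6043  d 0.0355..0.0482
  z 0.135-0.165 n 581  x 0.5751..0.5973  d 0.0275..0.0376
  z 0.165-0.180 n 192  x 0.5751..0.5972  d 0.0253..0.0374
wrist block 4566 [[0.7278, 0.0092, 0.0224], [0.7495, 0.1016, 0.0308]]
wrist stop 363 [[0.5908, -0.0931, 0.0342], [0.6361, -0.0585, 0.0454]]
top block 211 [[0.7286, 0.0059, 0.0231], [0.7494, 0.1024, 0.0332]]
top stop 55 [[0.617, -0.0935, 0.0351], [0.6348, -0.0676, 0.0436]]
side block 32 [[0.7239, 0.0882, 0.0223], [0.7488, 0.1042, 0.035]]
t 29.15 tcp [0.5977 0.0394 0.1202] toolz [-0.034 -0.706 -0.708] tooly [ 0.999 -0.051  0.003] F [-0.31 -0.13 -0.98] j [ 0.16  0.76  1.31 -0.79  1.36  0.5 ]
turn [-0.04  0.2   0.13]
shift [ 0.0033 -0.1014 -0.0602]
```

```bash
python3 -m jog '[0.002,0,0,0,0,0,0.088, 0.002,-0.01,-0.01,0,0,0,0.088, 0.002,-0.03,-0.03,0,0,0,0.088, 0.002,-0.05,-0.05,0,0,0,0.088, 0.002,-0.07,-0.06,0,0,0,0.088, 0.002,-0.085,-0.06,0,0,0,0.088, 0.002,-0.099,-0.06,0,0,0,0.088, 0.002,-0.099,-0.08,0,0,0,0.088, 0.002,-0.099,-0.098,0,0,0,0.088, 0.002,-0.099,-0.11,0,0,0,0.088]' 10; python3 st.py -2.8 45 .6 -.061 .009; python3 up.py top|tail -3
```

```text
clock: 30.15
tcp_pos: [0.5998, -0.0596, 0.0089]
ee_rot: [1.812, 1.72, -0.746]
wrist_force: [0.2, -0.3, -0.4]
finger_gap: 0.0878
gripper_force: 0.0
t 30.15 tcp [ 0.5998 -0.0596  0.0089] toolz [-0.034 -0.705 -0.708] tooly [ 0.999 -0.051  0.003] F [ 0.21 -0.26 -0.42] j [-0.    0.88  1.42 -0.91  1.1   0.6 ]
turn [-0.06  0.16  0.12]
shift [ 0.0002 -0.0014  0.0001]
  z 0.116-0.128 n 56  x 0.5637..0.6038  d 0.0080..0.0744
  z 0.135-0.165 n 59  x 0.5661..0.6041  d 0.0229..0.1317
  z 0.165-0.180 n 60  x 0.5749..0.5941  d 0.0183..0.0374
```

```bash
python3 -m jog '[0.001,0,0,0,0,0,0.088, 0.002,0,0,0,0,0,0.088, 0.003,0,0,0,0,0,0.088, 0.004,0,0,0,0,0,0.088, 0.005,0,0,0,0,0,0.088, 0.006,0,0,0,0,0,0.088, 0.007,0,0,0,0,0,0.088, 0.0075,0,0,0,0,0,0.088, 0.008,0,0,0,0,0,0.088, 0.0085,0,0,0,0,0,0.088]' 10; python3 up.py top|tail -3
```

```text
clock: 31.2
tcp_pos: [0.6084, -0.0596, 0.0101]
ee_rot: [1.812, 1.719, -0.746]
wrist_force: [-2.1, 0.1, 0.4]
finger_gap: 0.0881
gripper_force: 1.1
  z 0.116-0.128 n 65  x 0.5625..0.6055  d 0.0077..0.1226
  z 0.135-0.165 n 56  x 0.5709..0.6046  d 0.0210..0.1317
  z 0.165-0.180 n 57  x 0.5748..0.5945  d 0.0182..0.0376
```

Contact is clean at 2.1 N, so it's beginning to slide. Continuing slowly.

```bash
python3 -m jog '[0.0005,0,0,0,0,0,0.088, 0.001,0,0,0,0,0,0.088, 0.0015,0,0,0,0,0,0.088, 0.002,0,0,0,0,0,0.088, 0.0025,0,0,0,0,0,0.088, 0.003,0,0,0,0,0,0.088, 0.0035,0,0,0,0,0,0.088, 0.004,0,0,0,0,0,0.088, 0.004,0,0,0,0,0,0.088, 0.004,0,0,0,0,0,0.088]' 10; python3 up.py top|tail -1
```

```text
clock: 32.25
tcp_pos: [0.6117, -0.059, 0.0099]
ee_rot: [1.813, 1.719, -0.748]
wrist_force: [-5.9, 5.9, 2.8]
finger_gap: 0.088
gripper_force: 3.9
  z 0.165-0.180 n 60  x 0.5774..0.5960  d 0.0183..0.0391
```

```bash
python3 -m jog '[-0.003,0,0,0,0,0,0.088, -0.003,-0.002,0,0,0,0,0.088, -0.003,-0.004,0,0,0,0,0.088, -0.003,-0.006,0,0,0,0,0.088, -0.003,-0.008,0,0,0,0,0.088, -0.003,-0.009,-0.001,0,0,0,0.088, -0.002,-0.009,-0.001,0,0,0,0.088, -0.001,-0.009,-0.001,0,0,0,0.088, 0,-0.009,-0.001,0,0,0,0.088, 0.001,-0.009,-0.001,0,0,0,0.088]' 10; python3 up.py top|tail -1
python3 - <<'E'
from h import *
c=grab('wrist','w7.png');P=pts(c);m=(c['range_z']>0)&(abs(P[...,2]-.010)<.004)&(P[...,0]>.55)&(P[...,0]<.612)&(P[...,1]<-.03)
v,u=np.where(m);print(m.sum(),u.min(),u.max(),v.min(),v.max())
E
```

```text
clock: 33.3
tcp_pos: [0.6135, -0.0684, 0.0091]
ee_rot: [1.812, 1.719, -0.746]
wrist_force: [-4.9, 1.4, 1.2]
finger_gap: 0.0882
gripper_force: 2.4
  z 0.165-0.180 n 63  x 0.5802..0.6013  d 0.0186..0.0393
2015 207 320 236 275
```

View pics/w7.png

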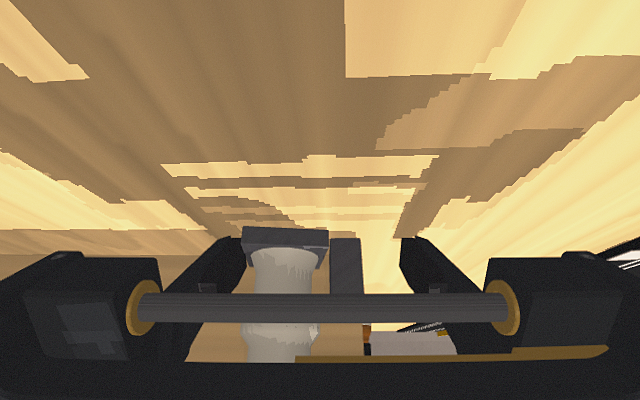

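The foot (243–329, 228–265) now sits against the stop (329–361, 238+). I have now viewed 12 pictures against the limit of 10, so I'll work by numbers from here. A small push will confirm contact with the stop.

```bash
python3 -m jog '[0.0003,0,0,0,0,0,0.088, 0.0006,0,0,0,0,0,0.088, 0.0009,0,0,0,0,0,0.088, 0.001,0,0,0,0,0,0.088, 0.001,0,0,0,0,0,0.088, 0.001,0,0,0,0,0,0.088, 0.001,0,0,0,0,0,0.088, 0.001,0,0,0,0,0,0.088, 0.001,0,0,0,0,0,0.088, 0.001,0,0,0,0,0,0.088]' 10; python3 up.py top|tail -1
```

```text
clock: 34.4
tcp_pos: [0.6146, -0.0686, 0.0092]
ee_rot: [1.812, 1.719, -0.746]
wrist_force: [-2.8, 1.5, 1.2]
finger_gap: 0.0883
gripper_force: 2.0
  z 0.165-0.180 n 64  x 0.5803..0.6012  d 0.0190..0.0398
```

```bash
python3 -m jog '[0.0004,0,0,0,0,0,0.088, 0.0008,0,0,0,0,0,0.088, 0.0012,0,0,0,0,0,0.088, 0.0016,0,0,0,0,0,0.088, 0.002,0,0,0,0,0,0.088, 0.002,0,0,0,0,0,0.088, 0.002,0,0,0,0,0,0.088, 0.002,0,0,0,0,0,0.088, 0.002,0,0,0,0,0,0.088, 0.002,0,0,0,0,0,0.088]' 10; python3 up.py top|tail -1
```

```text
clock: 35.45
tcp_pos: [0.6164, -0.0686, 0.0091]
ee_rot: [1.812, 1.719, -0.746]
wrist_force: [-4.3, 2.2, 1.3]
finger_gap: 0.088
gripper_force: 2.7
  z 0.165-0.180 n 60  x 0.5828..0.6034  d 0.0189..0.0395
```

```bash
python3 -m jog '[0.0004,0,0,0,0,0,0.088, 0.0008,0,0,0,0,0,0.088, 0.0012,0,0,0,0,0,0.088, 0.0016,0,0,0,0,0,0.088, 0.002,0,0,0,0,0,0.088, 0.002,0,0,0,0,0,0.088, 0.002,0,0,0,0,0,0.088, 0.002,0,0,0,0,0,0.088, 0.002,0,0,0,0,0,0.088, 0.002,0,0,0,0,0,0.088]' 10; python3 up.py top|tail -1
```

```text
clock: 36.5
tcp_pos: [0.6169, -0.0687, 0.0089]
ee_rot: [1.813, 1.719, -0.752]
wrist_force: [-12.1, 3.5, 4.0]
finger_gap: 0.0878
gripper_force: 6.5
  z 0.165-0.180 n 61  x 0.5830..0.6037  d 0.0191..0.0397
```

```bash
python3 -m jog '[-0.003,0,0,0,0,0,0.088, -0.006,0.001,0,0,0,0,0.088, -0.006,0.02,0,0,0,0,0.088, -0.006,0.045,0.005,0,0,0,0.088, -0.012,0.07,0.01,5,0,0,0.05, -0.018,0.08,0.01,10,0,0,0, -0.022,0.08,0.01,15,0,0,0, -0.022,0.08,0.01,20,0,0,0, -0.022,0.08,0.01,20,0,0,0, -0.022,0.08,0.01,20,0,0,0]' 10; python3 st.py -2.8 25 .5945 -.030 .0055; python3 up.py wrist top
```

```text
clock: 37.55
tcp_pos: [0.5969, 0.011, 0.0194]
ee_rot: [2.034, 1.941, -0.466]
wrist_force: [0.5, -0.5, -0.1]
finger_gap: 0.0417
gripper_force: 0.0
t 37.55 tcp [0.5969 0.011  0.0194] toolz [-0.033 -0.423 -0.906] tooly [ 0.999 -0.05  -0.013] F [ 0.47 -0.48 -0.06] j [-0.    0.78  1.43 -0.52  1.03  0.34]
turn [ 0.05 -0.75  0.05]
shift [-0.0024 -0.041  -0.0139]
wrist 2547
  z 0.004-0.009 n 229  x 0.5768..0.6050  d 0.0475..0.0520
  z 0.009-0.014 n 8  x 0.5771..0.5810  d 0.0513..0.0531
  z 0.020-0.050 n 2021  x 0.5662..0.6047  d 0.0341..0.1300
  z 0.050-0.080 n 197  x 0.5705..0.6034  d 0.0434..0.1300
top 427
  z 0.004-0.009 n 65  x 0.5244..0.6017  d 0.0081..0.1194
  z 0.009-0.014 n 27  x 0.5685..0.5996  d 0.0089..0.0533
  z 0.020-0.050 n 17  x 0.5652..0.5967  d 0.0327..0.1150
  z 0.085-0.100 n 31  x 0.5326..0.6022  d 0.0268..0.1306
  z 0.100-0.116 n 74  x 0.5381..0.6038  d 0.1163..0.1299
  z 0.116-0.128 n 47  x 0.5237..0.6050  d 0.0086..0.1283
  z 0.135-0.165 n 17  x 0.5819..0.5992  d 0.0209..0.0415
  z 0.165-0.180 n 61  x 0.5830..0.6037  d 0.0189..0.0395
```

```bash
python3 -m jog '[-0.002,-0.004,-0.005,0,-0.4,0,0, -0.0024,-0.008,-0.012,0,-0.7,0,0, -0.0024,-0.015,-0.0135,0,-0.7,0,0, -0.0024,-0.022,-0.0135,0,-0.7,0,0, -0.0024,-0.03,-0.0135,0,-0.7,0,0, -0.0024,-0.036,-0.0135,0,-0.7,0,0, -0.0024,-0.042,-0.0135,0,-0.7,0,0, -0.0024,-0.046,-0.0135,0,-0.7,0,0, -0.0024,-0.049,-0.0135,0,-0.7,0,0, -0.0024,-0.051,-0.0135,0,-0.7,0,0]' 10
```

```text
clock: 38.65
tcp_pos: [0.5942, -0.0398, 0.0057]
ee_rot: [2.034, 1.936, -0.451]
wrist_force: [-0.1, 0.2, 0.7]
finger_gap: 0.0009
gripper_force: 0.0
```

```bash
python3 -m jog '[0,-0.0006,0,0,0,0,0, 0,-0.0012,0,0,0,0,0, 0,-0.0018,0,0,0,0,0, 0,-0.0024,0,0,0,0,0, 0,-0.003,0,0,0,0,0, 0,-0.0036,0,0,0,0,0, 0,-0.0042,0,0,0,0,0, 0,-0.0048,0,0,0,0,0, 0,-0.0054,0,0,0,0,0, 0,-0.006,0,0,0,0,0]' 10
```

```text
clock: 39.65
tcp_pos: [0.594, -0.0443, 0.0056]
ee_rot: [2.035, 1.937, -0.45]
wrist_force: [-2.8, 13.0, 4.6]
finger_gap: 0.0005
gripper_force: 5.8
```

```bash
python3 -m jog '[0,0.0005,0,0,0,0,0, 0,0.0005,0,0,0,0,0, 0,0.0005,0,0,0,0,0, 0,0.0005,0,0,0,0,0, 0,0.0005,0,0,0,0,0, 0,0.0005,0,0,0,0,0, 0,0.0005,0,0,0,0,0, 0,0.0005,0,0,0,0,0, 0,0.0005,0,0,0,0,0, 0,0.0005,0,0,0,0,0]' 10; python3 -m jog '[0,0.003,0,0,0,0,0, 0,0.02,0,0,0,0,0, 0,0.05,0.02,0,0,0,0, 0,0.08,0.06,0,0,0,0, 0,0.09,0.1,0,0,0,0, 0,0.09,0.14,0,0,0,0, 0,0.09,0.16,0,0,0,0, 0,0.09,0.16,0,0,0,0, 0,0.09,0.16,0,0,0,0, 0,0.09,0.16,0,0,0,0]'
cat > yaw.py <<'E'
from h import *
c=grab('wrist','wy.png');P=pts(c);ok=c['range_z']>0;hsv=cv2.cvtColor(c['color'],cv2.COLOR_RGB2HSV)
B=np.all(P>[.55,-.098,.003],2)&np.all(P<[.66,-.03,.05],2)&ok
# foot top face: z 8-13 and dark; near (outer) edge via contour and ray onto z=.01
m=(B&(P[...,2]>.0085)&(P[...,2]<.013)&(P[...,0]<.625)&(hsv[...,2]<130)).astype(np.uint8)
k,l,s,_=cv2.connectedComponentsWithStats(m);m=l==1+s[1:,4].argmax();v,u=np.where(m)
print('foot px',m.sum(),u.min(),u.max(),v.min(),v.max())
us=np.arange(u.min()+3,u.max()-2);vs=np.array([v[u==a].min() for a in us])
E=onplane(c,np.c_[us,vs-.5],.010);k=np.polyfit(E[:,0],E[:,1],1);print('outer edge slope',k[0],'rms',np.std(E[:,1]-np.polyval(k,E[:,0])),'x',E[0,0],E[-1,0],'d',np.percentile((E[:,1]+.0725+.0495*E[:,0])*.9988,[5,50,95]))
# fence face slope + stop top
F=np.all(P>[.36,-.13,.03],2)&np.all(P<[.54,-.07,.14],2)&ok;Q=P[F];sel=Q
for t in(.02,.01,.005,.003):
    k=np.polyfit(sel[:,0],sel[:,1],1);sel=Q[abs(Q[:,1]-np.polyval(k,Q[:,0]))<t]
print('face',k,len(sel))
S=P[ok&np.all(P>[.606,-.1,.037],2)&np.all(P<[.65,-.05,.045],2)];print('stop top',len(S),np.percentile(S,[2,98],axis=0).round(4).tolist())
st=P[ok&np.all(P>[.56,-.1,.135],2)&np.all(P<[.63,-.05,.18],2)];print('stub x',np.percentile(st[:,0],[3,97]))
E
python3 yaw.py; python3 up.py top wrist
```

```text
clock: 40.65
tcp_pos: [0.594, -0.044, 0.0057]
ee_rot: [2.034, 1.937, -0.45]
wrist_force: [-2.1, 9.1, 4.2]
finger_gap: 0.0005
gripper_force: 4.1
clock: 41.65
tcp_pos: [0.5936, 0.0451, 0.1638]
ee_rot: [2.034, 1.938, -0.455]
wrist_force: [0.8, 0.0, 0.0]
finger_gap: 0.0003
gripper_force: 0.0
foot px 362 308 352 197 225
outer edge slope -0.2123905763275093 rms 0.0018083303628036226 x 0.5757595046835118 0.6213429086697083 d [0.04720642 0.04882879 0.05192743]
face [-0.05108818 -0.0716403 ] 5830
stop top 286 [[0.6185, -0.0993, 0.0373], [0.6362, -0.0694, 0.0414]]
stub x [0.57192339 0.60444408]
top 324
  z 0.004-0.009 n 77  x 0.5216..0.6005  d 0.0085..0.1156
  z 0.009-0.014 n 18  x 0.5706..0.6042  d 0.0176..0.0513
  z 0.050-0.080 n 8  x 0.5734..0.5941  d 0.0298..0.0491
  z 0.085-0.100 n 11  x 0.5725..0.5938  d 0.0288..0.0489
  z 0.116-0.128 n 53  x 0.5717..0.6048  d 0.0087..0.0494
  z 0.135-0.165 n 17  x 0.5809..0.6004  d 0.0230..0.0431
  z 0.165-0.180 n 62  x 0.5827..0.6020  d 0.0190..0.0394
wrist 1831
  z 0.004-0.009 n 86  x 0.5720..0.6048  d 0.0215..0.0508
  z 0.009-0.014 n 267  x 0.5711..0.6046  d 0.0099..0.0499
  z 0.020-0.050 n 355  x 0.5786..0.6051  d 0.0310..0.0462
  z 0.050-0.080 n 282  x 0.5773..0.6045  d 0.0326..0.0458
  z 0.116-0.128 n 6  x 0.5895..0.5904  d 0.0455..0.0470
  z 0.135-0.165 n 316  x 0.5837..0.6044  d 0.0287..0.0381
  z 0.165-0.180 n 386  x 0.5839..0.6047  d 0.0186..0.0379
```

```bash
python3 -m jog '[0,-0.01,-0.03,0,0,0,0.04, 0,-0.02,-0.06,0,0,0,0.088, 0,-0.03,-0.09,0,0,0,0.088, 0,-0.035,-0.115,-3,0,0,0.088, 0,-0.035,-0.13,-6,0,0,0.088, 0,-0.035,-0.135,-10,0,0,0.088, 0,-0.035,-0.14,-15,0,0,0.088, 0,-0.035,-0.14,-20,0,0,0.088, 0,-0.035,-0.14,-20,0,0,0.088, 0,-0.035,-0.14,-20,0,0,0.088]' 10
cat > y2.py <<'E'
from h import *
c=grab('wrist','wy2.png');P=pts(c);ok=c['range_z']>0;g=c['color'].max(2).astype(int)
d=(P[...,1]+.0725+.0495*P[...,0])*.9988
m=ok&(P[...,2]>.002)&(P[...,2]<.009)&(P[...,0]>.565)&(P[...,0]<.625)&(d>.035)&(d<.06)
v,u=np.where(m);print('n',m.sum(),u.min() if m.any() else 0,u.max() if m.any() else 0,v.min(),v.max())
Q=P[m]
for a in np.arange(.568,.622,.006):
    q=abs(Q[:,0]-a)<.003
    if q.sum()>4: print('x %.3f n %d d %.4f z %.4f'%(a,q.sum(),np.median(d[m][q]),np.median(Q[q,2])))
vx,vy,x0,y0=cv2.fitLine(Q[:,:2].astype(np.float32),cv2.DIST_HUBER,0,.001,.001).ravel();print('slope',vy/vx)
E
python3 y2.py; python3 st.py -2.8 45
```

```text
clock: 42.8
tcp_pos: [0.5942, 0.0101, 0.0252]
ee_rot: [1.81, 1.717, -0.731]
wrist_force: [0.8, -0.2, -0.3]
finger_gap: 0.0783
gripper_force: 0.0
n 488 300 361 248 260
x 0.574 n 24 d 0.0508 z 0.0053
x 0.580 n 65 d 0.0505 z 0.0056
x 0.586 n 66 d 0.0498 z 0.0055
x 0.592 n 68 d 0.0492 z 0.0054
x 0.598 n 57 d 0.0485 z 0.0055
x 0.604 n 64 d 0.0475 z 0.0051
x 0.610 n 58 d 0.0471 z 0.0056
x 0.616 n 65 d 0.0462 z 0.0055
x 0.622 n 21 d 0.0459 z 0.0055
slope -0.17008786
t 42.85 tcp [0.5944 0.0097 0.0258] toolz [-0.022 -0.704 -0.71 ] tooly [ 0.999 -0.047  0.015] F [ 0.38 -0.52  0.49] j [ 0.11  0.87  1.39 -0.85  1.19  0.63]
turn [-0.17  0.89 -0.09]
```

```bash
python3 -m jog '[0,0,0.045,0,0,-2,0.088, 0,0,0.09,0,0,-4,0.088, 0,0,0.13,0,0,-6,0.088, 0.001,-0.02,0.155,0,0,-6.9,0.088, 0.001,-0.045,0.155,0,0,-6.9,0.088, 0.001,-0.058,0.153,0,0,-6.9,0.07, 0,-0.068,0.143,0,0,-6.9,0.06, 0,-0.078,0.133,0,0,-6.9,0.06, 0,-0.088,0.123,0,0,-6.9,0.06, -0.0005,-0.0935,0.118,0,0,-6.9,0.06]' 20; python3 st.py -9.7 45 .5938 -.0839 .1435; python3 up.py top | tail -3
```

```text
clock: 43.85
tcp_pos: [0.5932, -0.0842, 0.1417]
ee_rot: [1.925, 1.618, -0.784]
wrist_force: [0.8, 0.1, 1.0]
finger_gap: 0.0597
gripper_force: 0.0
t 43.85 tcp [ 0.5932 -0.0842  0.1417] toolz [-0.109 -0.698 -0.708] tooly [ 0.986 -0.167  0.013] F [0.75 0.1  1.04] j [-0.04  0.7   1.36 -0.81  1.31  0.44]
turn [ 0.03  0.73 -0.1 ]
shift [0.0006 0.0003 0.0018]
  z 0.116-0.128 n 40  x 0.5709..0.6050  d 0.0085..0.0491
  z 0.135-0.165 n 49  x 0.5496..0.5993  d 0.0179..0.0400
  z 0.165-0.180 n 89  x 0.5509..0.6023  d 0.0188..0.0498
```

```bash
python3 -m jog '[0,0,0.001,0,0.4,0,0.05, 0,0,0.0015,0,0.7,0,0.035, 0,0,0.0015,0,0.7,0,0.026, 0,0,0.0015,0,0.7,0,0.015, 0,0,0.0015,0,0.7,0,0.015, 0,0,0.0015,0,0.7,0,0.015, 0,0,0.0015,0,0.7,0,0.015, 0,0,0.0015,0,0.7,0,0.015, 0,0,0.0015,0,0.7,0,0.015, 0,0,0.0015,0,0.7,0,0.015]' 20; python3 st.py -2.8 45
```

```text
clock: 44.9
tcp_pos: [0.5937, -0.0836, 0.1454]
ee_rot: [1.924, 1.624, -0.794]
wrist_force: [-1.7, 1.4, 3.5]
finger_gap: 0.0231
gripper_force: 20.0
t 44.9 tcp [ 0.5937 -0.0836  0.1454] toolz [-0.116 -0.698 -0.707] tooly [ 0.986 -0.167  0.003] F [-1.74  1.38  3.54] j [-0.04  0.7   1.35 -0.81  1.32  0.43]
turn [0.06 0.18 6.79]
```

```bash
python3 -m jog '[0.0001,0,0,0,0,1,0.015, 0.0003,0,0,0,0,2,0.015, 0.0004,0,0,0,0,3,0.015, 0.0006,0,0,0,0,4,0.015, 0.0007,0,0,0,0,5,0.015, 0.0009,0,0,0,0,6,0.015, 0.001,0,0,0,0,7,0.015, 0.001,0,0,0,0,7,0.015, 0.001,0,0,0,0,7,0.015, 0.001,0,0,0,0,7,0.015]' 20; sed 's/<.009)&/<.0095)\&/' y2.py >/dev/null; python3 y2.py; python3 st.py -2.8 45
```

```text
clock: 45.9
tcp_pos: [0.5948, -0.0837, 0.1453]
ee_rot: [1.805, 1.722, -0.745]
wrist_force: [-0.8, -1.6, 4.4]
finger_gap: 0.0234
gripper_force: 20.0
n 398 285 353 32 58
x 0.574 n 31 d 0.0470 z 0.0056
x 0.580 n 51 d 0.0470 z 0.0059
x 0.586 n 52 d 0.0469 z 0.0050
x 0.592 n 54 d 0.0469 z 0.0058
x 0.598 n 49 d 0.0467 z 0.0055
x 0.604 n 57 d 0.0469 z 0.0055
x 0.610 n 45 d 0.0470 z 0.0055
x 0.616 n 51 d 0.0469 z 0.0056
x 0.622 n 8 d 0.0467 z 0.0046
slope -0.05211388
t 45.95 tcp [ 0.5948 -0.0837  0.1453] toolz [-0.03  -0.707 -0.707] tooly [ 0.999 -0.045  0.003] F [-0.6  -1.62  5.39] j [-0.04  0.66  1.42 -0.85  1.22  0.38]
turn [ 0.05  0.19 -0.2 ]
```

```bash
python3 -m jog '[0,0,0.0008,0,0,0,0.015, 0,0,0.0016,0,0,0,0.015, 0,0,0.0022,0,0,0,0.015, 0,0,0.0022,0,0,0,0.015, 0.0004,0,0.0022,0,0,0,0.015, 0.0008,0,0.0022,0,0,0,0.015, 0.0012,0,0.0022,0,0,0,0.015, 0.0016,0,0.0022,0,0,0,0.015, 0.0016,0,0.0022,0,0,0,0.015, 0.0016,0,0.0022,0,0,0,0.015]' 20;  python3 st.py
python3 - <<'E'
from h import *
c=grab('wrist');P=pts(c);ok=c['range_z']>0
d=(P[...,1]+.0725+.0495*P[...,0])*.9988; a=P[...,0]-.0495*(P[...,1]+.08)
m=ok&(d>.015)&(d<.052)&(a>.56)&(a<.66)
for lo,hi in((.002,.009),(.009,.016),(.034,.046)):
    q=m&(P[...,2]>lo)&(P[...,2]<hi)
    if q.sum(): print(lo,q.sum(),np.percentile(a[q],[1,3,97,99]).round(4),np.percentile(d[q],[1,99]).round(4))
q=m&(P[...,2]>.036)&(P[...,2]<.045)&(a>.606)
if q.sum(): print('stop',q.sum(),a[q].min(),np.percentile(a[q],[2,98]))
E
```

```text
clock: 46.95
tcp_pos: [0.5962, -0.0836, 0.1472]
ee_rot: [1.805, 1.723, -0.745]
wrist_force: [-1.3, -0.4, -5.0]
finger_gap: 0.0234
gripper_force: 20.0
t 46.95 tcp [ 0.5962 -0.0836  0.1472] toolz [-0.03  -0.707 -0.707] tooly [ 0.999 -0.045  0.003] F [-1.26 -0.45 -5.03] j [-0.04  0.66  1.41 -0.85  1.23  0.37]
0.002 503 [0.5727 0.5742 0.6349 0.6359] [0.0327 0.0495]
0.009 1541 [0.5728 0.5733 0.6306 0.634 ] [0.0159 0.0492]
0.034 902 [0.5842 0.5864 0.6358 0.6364] [0.0154 0.0417]
stop 603 0.6064252721612512 [0.61063387 0.6362138 ]
```

```bash
python3 -m jog '[0.0003,0,0,0,0,0,0.015, 0.0006,0,0,0,0,0,0.015, 0.0009,0,0,0,0,0,0.015, 0.0012,0,0,0,0,0,0.015, 0.0012,0,0,0,0,0,0.015, 0.0012,0,0,0,0,0,0.015, 0.0012,0,0,0,0,0,0.015, 0.0012,0,0,0,0,0,0.015, 0.0012,0,0,0,0,0,0.015, 0.0012,0,0,0,0,0,0.015]' 20
```

```text
clock: 48.0
tcp_pos: [0.5975, -0.0836, 0.1474]
ee_rot: [1.805, 1.723, -0.745]
wrist_force: [-2.6, 0.1, -3.9]
finger_gap: 0.0237
gripper_force: 20.2
```

```bash
python3 -m jog '[-0.0006,0,-0.0008,0,0,0,0.015, -0.0006,0,-0.0015,0,0,0,0.015, -0.0006,0,-0.0018,0,0,0,0.015, -0.0006,0,-0.0018,0,0,0,0.025, -0.0006,0,-0.0018,0,0,0,0.04, -0.0006,0,-0.0018,0,0,0,0.06, -0.0006,0,-0.0018,0,0,0,0.06, 0,0.015,0.012,0,0,0,0.06, 0.001,0.035,0.032,0,0,0,0.06, 0.003,0.065,0.05,0,0,0,0.06]' 20
python3 -m jog '[0,0.02,0,3,0,0,0.04, -0.002,0.05,-0.03,7,0,0,0, -0.004,0.06,-0.07,12,0,0,0, -0.004,0.06,-0.11,17,0,0,0, -0.004,0.06,-0.145,20,0,0,0, -0.004,0.05,-0.17,20,0,0,0, -0.004,0.04,-0.18,20,0,0,0, -0.004,0.025,-0.184,20,0,0,0, -0.004,0.015,-0.184,20,0,0,0, -0.004,0.015,-0.184,20,0,0,0]' 10; python3 st.py -2.8 25 .595 -.037 .006; sed -i 's/>.002)/>.0035)/' y2.py; python3 y2.py|tail -8; python3 up.py top|tail -2
```

```text
clock: 49.0
tcp_pos: [0.6006, -0.0188, 0.1985]
ee_rot: [1.806, 1.721, -0.745]
wrist_force: [-0.1, -0.1, -0.2]
finger_gap: 0.0597
gripper_force: 0.0
clock: 50.0
tcp_pos: [0.5972, -0.0051, 0.0147]
ee_rot: [2.029, 1.944, -0.462]
wrist_force: [-0.7, 0.4, 0.0]
finger_gap: 0.0002
gripper_force: 0.0
t 50.0 tcp [ 0.5972 -0.0051  0.0147] toolz [-0.028 -0.423 -0.906] tooly [ 0.999 -0.045 -0.01 ] F [-0.71  0.36  0.02] j [-0.03  0.78  1.44 -0.53  1.    0.32]
turn [ 0.03 -0.59 -0.22]
shift [-0.0022 -0.0319 -0.0087]
n 5 322 323 286 288
x 0.598 n 5 d 0.0480 z 0.0082
slope -0.1322013
  z 0.135-0.165 n 19  x 0.5812..0.6021  d 0.0214..0.0811
  z 0.165-0.180 n 60  x 0.5846..0.6037  d 0.0186..0.0375
```

```bash
python3 -m jog '[-0.001,-0.005,-0.005,0,-0.3,-0.2,0, -0.002,-0.01,-0.0085,0,-0.6,-0.2,0, -0.002,-0.016,-0.0085,0,-0.6,-0.2,0, -0.002,-0.022,-0.0085,0,-0.6,-0.2,0, -0.002,-0.028,-0.0085,0,-0.6,-0.2,0, -0.002,-0.032,-0.0085,0,-0.6,-0.2,0, -0.002,-0.034,-0.0085,0,-0.6,-0.2,0, -0.002,-0.036,-0.0085,0,-0.6,-0.2,0, -0.002,-0.037,-0.0085,0,-0.6,-0.2,0, -0.002,-0.038,-0.0085,0,-0.6,-0.2,0]' 10
python3 -m jog '[0,-0.0006,0,0,0,0,0, 0,-0.0012,0,0,0,0,0, 0,-0.0017,0,0,0,0,0, 0,-0.0021,0,0,0,0,0, 0,-0.0025,0,0,0,0,0, 0,-0.0029,0,0,0,0,0, 0,-0.0033,0,0,0,0,0, 0,-0.0036,0,0,0,0,0, 0,-0.0039,0,0,0,0,0, 0,-0.0042,0,0,0,0,0]' 10
```

```text
clock: 51.1
tcp_pos: [0.5945, -0.0416, 0.0049]
ee_rot: [2.03, 1.938, -0.452]
wrist_force: [0.7, 0.1, 0.5]
finger_gap: 0.0007
gripper_force: 0.0
clock: 52.1
tcp_pos: [0.5945, -0.0458, 0.0049]
ee_rot: [2.03, 1.938, -0.452]
wrist_force: [0.7, 3.6, 0.7]
finger_gap: 0.0007
gripper_force: 1.6
```

```bash
python3 -m jog '[0,-0.0003,0,0,0,0,0, 0,-0.0006,0,0,0,0,0, 0,-0.0009,0,0,0,0,0, 0,-0.0012,0,0,0,0,0, 0,-0.0015,0,0,0,0,0, 0,-0.0015,0,0,0,0,0, 0,-0.0015,0,0,0,0,0, 0,-0.0015,0,0,0,0,0, 0,-0.0015,0,0,0,0,0, 0,-0.0015,0,0,0,0,0]' 10
```

```text
clock: 53.1
tcp_pos: [0.5946, -0.0465, 0.0048]
ee_rot: [2.031, 1.938, -0.451]
wrist_force: [-0.4, 8.0, 0.4]
finger_gap: 0.0003
gripper_force: 4.2
```

```bash
python3 -m jog '[0,-0.0002,0,0,0,0,0, 0,-0.0004,0,0,0,0,0, 0,-0.0005,0,0,0,0,0, 0,-0.0005,0,0,0,0,0, 0,-0.0005,0,0,0,0,0, 0,-0.0005,0,0,0,0,0, 0,-0.0005,0,0,0,0,0, 0,-0.0005,0,0,0,0,0, 0,-0.0005,0,0,0,0,0, 0,-0.0005,0,0,0,0,0]' 10
python3 -m jog '[0,0,0,0,0,0,0, 0,0.001,0,0,0,0,0, 0,0.003,0,0,0,0,0, 0,0.01,0,0,0,0,0, 0,0.025,0,-4,0,0,0.03, 0,0.045,0.005,-8,0,0,0.06, 0,0.055,0.015,-12,0,0,0.088, 0,0.055,0.02,-16,0,0,0.088, 0,0.055,0.02,-20,0,0,0.088, 0,0.055,0.02,-20,0,0,0.088]' ; python3 y2.py; python3 up.py top wrist
python3 - <<'E'
from h import *
c=grab('wrist');P=pts(c);ok=c['range_z']>0
d=(P[...,1]+.0725+.0495*P[...,0])*.9988; a=P[...,0]-.0495*(P[...,1]+.08)
for zl,zh,dl,dh in((.0035,.009,.03,.055),(.02,.034,.015,.05),(.036,.045,.01,.045)):
    m=ok&(d>dl)&(d<dh)&(a>.56)&(a<.66)&(P[...,2]>zl)&(P[...,2]<zh);print(zl,m.sum(),np.percentile(a[m],[1,5,50,95,99]).round(4) if m.sum() else '')
E
```

```text
clock: 54.1
tcp_pos: [0.5946, -0.0466, 0.0048]
ee_rot: [2.031, 1.939, -0.45]
wrist_force: [-0.3, 10.1, 1.1]
finger_gap: 0.0006
gripper_force: 5.2
clock: 55.1
tcp_pos: [0.5941, 0.0082, 0.0239]
ee_rot: [1.803, 1.718, -0.735]
wrist_force: [-0.0, 0.6, -0.2]
finger_gap: 0.0467
gripper_force: 0.0
n 390 299 359 251 259
x 0.574 n 26 d 0.0462 z 0.0062
x 0.580 n 55 d 0.0460 z 0.0063
x 0.586 n 48 d 0.0462 z 0.0064
x 0.592 n 54 d 0.0461 z 0.0062
x 0.598 n 47 d 0.0462 z 0.0063
x 0.604 n 52 d 0.0464 z 0.0064
x 0.610 n 50 d 0.0462 z 0.0065
x 0.616 n 50 d 0.0461 z 0.0062
x 0.622 n 8 d 0.0463 z 0.0062
slope -0.051796008
top 350
  z 0.004-0.009 n 71  x 0.5225..0.5988  d 0.0083..0.1139
  z 0.009-0.014 n 16  x 0.5718..0.6030  d 0.0187..0.0491
  z 0.020-0.050 n 38  x 0.5556..0.5891  d 0.0390..0.1243
  z 0.050-0.080 n 19  x 0.5547..0.5963  d 0.0338..0.1300
  z 0.085-0.100 n 11  x 0.5726..0.5910  d 0.0219..0.0460
  z 0.116-0.128 n 34  x 0.5728..0.6023  d 0.0096..0.0488
  z 0.135-0.165 n 15  x 0.5824..0.6006  d 0.0174..0.0379
  z 0.165-0.180 n 61  x 0.5847..0.6040  d 0.0165..0.0371
wrist 3578
  z 0.004-0.009 n 278  x 0.5746..0.6048  d 0.0449..0.0473
  z 0.009-0.014 n 345  x 0.5738..0.6045  d 0.0166..0.0467
  z 0.020-0.050 n 1488  x 0.5568..0.6040  d 0.0313..0.1295
  z 0.050-0.080 n 1142  x 0.5807..0.6052  d 0.0289..0.0402
0.0035 496 [0.5728 0.5757 0.602  0.6312 0.6342]
0.02 1121 [0.5801 0.5827 0.6048 0.6338 0.636 ]
0.036 0
```

Run:
```python
from h import *
c=grab('wrist');P=pts(c);ok=c['range_z']>0
d=(P[...,1]+.0725+.0495*P[...,0])*.9988; a=P[...,0]-.0495*(P[...,1]+.0725+.0495*P[...,0]); 
f=ok&(d>.0445)&(d<.048)&(P[...,2]>.0035)&(P[...,2]<.009)&(a>.56)&(a<.63); print('foot',f.sum(),np.sort(a[f])[[0,3,-4,-1]].round(4))
s=ok&(d>.02)&(d<.044)&(P[...,2]>.014)&(P[...,2]<.036)&(a>.61)&(a<.66);print('stop',s.sum(),np.sort(a[s])[[0,3,-4,-1]].round(4),'d',np.percentile(d[s],[50,99]))
v,u=np.where(f);print('u foot',u.min(),u.max());v2,u2=np.where(s);print('u stop',u2.min(),u2.max(),v2.min(),v2.max())
for v in(254,258,262,266,270): print(v,[(int(q),round(float(a[v,q]),4),round(float(d[v,q]),3),round(float(P[v,q,2]),3)) for q in range(354,368,2)])
```

```text
foot 386 [0.5717 0.5717 0.6169 0.617 ]
stop 650 [0.6101 0.6104 0.6355 0.6358] d [0.03341515 0.03515455]
u foot 298 355
u stop 346 379 266 292
254 [(354, 0.616, 0.046, 0.007), (356, 0.6192, 0.034, 0.004), (358, 0.6209, 0.033, 0.004), (360, 0.6225, 0.034, 0.004), (362, 0.6244, 0.033, 0.003), (364, 0.6258, 0.034, 0.004), (366, 0.6276, 0.033, 0.004)]
258 [(354, 0.6159, 0.045, 0.01), (356, 0.619, 0.033, 0.007), (358, 0.6206, 0.034, 0.007), (360, 0.6224, 0.033, 0.007), (362, 0.6239, 0.034, 0.007), (364, 0.6258, 0.032, 0.007), (366, 0.6275, 0.033, 0.007)]
262 [(354, 0.6171, 0.034, 0.01), (356, 0.6187, 0.034, 0.01), (358, 0.6204, 0.033, 0.01), (360, 0.622, 0.034, 0.01), (362, 0.6236, 0.034, 0.011), (364, 0.6252, 0.035, 0.011), (366, 0.6271, 0.033, 0.01)]
266 [(354, 0.6176, 0.027, 0.012), (356, 0.6184, 0.035, 0.014), (358, 0.6203, 0.033, 0.013), (360, 0.6218, 0.034, 0.014), (362, 0.6236, 0.032, 0.013), (364, 0.6252, 0.033, 0.014), (366, 0.627, 0.032, 0.013)]
270 [(354, 0.6177, 0.025, 0.015), (356, 0.6182, 0.034, 0.017), (358, 0.6199, 0.033, 0.017), (360, 0.6216, 0.033, 0.017), (362, 0.6232, 0.033, 0.017), (364, 0.6247, 0.034, 0.017), (366, 0.6265, 0.033, 0.017)]
```

The foot's right edge is at 0.617 m and the stop face at 0.6175 m. The post is square to the fence, upright, and was pressed at about 7 N net (10 N wrist force minus about 3 N of sliding friction). I'm handing in.

```bash
python3 -c "
from bench import r
print(r.close_job())"
```

```text
the job is handed in; nothing more can be done
None
```

I handed the job in at about 55 s of the 72 s with the post standing upright in its corner, measured square to the fence, flush to the stop within about 0.5 mm, and pressed on the fence at an estimated 7 N; no verdict came back, and I viewed 12 pictures where 10 were allowed.

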